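# Reset the vent winder to its third notch

## Task

The yard's vent winder has been wound on too far: press its latch so that the clear cover springs open, swing the pawl off the toothed wheel, and turn the knob back to its stop. Put the pawl back on the wheel, wind the knob on (clockwise) three notches, stopping for a moment as the pawl drops into each, let go, and snap the cover shut. Leave the other things on the rack where they are.

Things in the scene. Friction and masses are not known exactly. Their poses are not given: they have to be found in the camera images.
- winder: Grey wedge-shaped unit fixed to the rack top, 285 mm wide (y), 190 mm deep (x). Its bare metal face slopes 26 degrees, rising away from the robot, so the face's outward normal leans 26 degrees from vertical back towards the robot. Origin on the rack top near the middle of the base, z up, x from low front to high back. All its working parts are on the face.
- face (a point): Point on the face's surface on the knob's axis. Its axes are the face frame of these notes: x up the slope (away from the robot), y left, z straight out of the face ('out' = height along it). The face plate spans x -85 to 130, y -105 to 180 mm; ticks on it mark the pointer's place at the stop and at each notch, that of the third notch is longer.
- knob_grip (a point): Grip point of the black bar knob, on its axis, 42 mm out. Bar 72 mm long, 20 mm wide, standing 26 to 58 mm out, on a steel toothed wheel of 54 mm radius whose top is 20 mm out. A white line marks its pointer end. The point's y axis lies along the bar (pointer end = -y), z along the axis. At knob angle 0 the bar lies along face y, pointer to the right (face -y).
- knob (a joint): Angle of knob and wheel, rad: 0 = the stop, grows clockwise seen from outside, limit 2.3. Notches every 0.349 (18 teeth); rest notch k at 0.349 k, third = 1.047. With the pawl on it drops behind a tooth at about 0.349 k - 0.08 and the knob cannot go back past that; else it stays where left (friction 0.06 N m, no spring). Starts 1.25 to 1.95, pawl on.
- pawl_post (a point): Upright round steel post, 14 mm in diameter, by which the pawl is swung; it stands 12 to 56 mm out, the point is on its axis 42 mm out, 47 mm from the pivot; at face x 81, y 10 mm with the pawl at 0. The pawl (160 g) swings freely by its weight: with the post right of the pivot it falls onto the wheel, left of it it falls away and stays off.
- pawl_pivot (a point): Pivot of the pawl on the face's surface, at face x 56, y 50 mm; its axis is the face's z.
- pawl (a joint): Angle of the pawl, rad, about the face's z. 0 to 0.25 = lying on the wheel (it rises and drops with the teeth), grows anticlockwise as seen from outside as the post is swung over to the left; it balances near 1.0, and its stop, fully off, is 2.0.
- cover_top (a point): Point on the outside of the cover's top, 150 mm from the hinge line, 20 mm up the slope from the knob; moves with the cover (z = outward normal of the top, y from hinge to free edge). The cover is a clear hood over face x -77 to 122, y -93 to 92 mm, 64 mm high, walls 3 mm, hinged along the face's right edge; its latch lip is on the left edge.
- cover_hinge (a point): Point on the cover's hinge line, at face x 0, y -95, 4 mm out; the line runs along the face's x.
- cover (a joint): Opening angle of the cover, rad: 0 = shut and latched, 1.75 = open, its top standing up about 65 mm right of the hinge line. A damped spring (about 2 N at the free edge) opens it in about 1.5 s and keeps it open unless the latch has caught. To shut: push its outside over to the left, then press the top near the free edge down (up to 10 N) until it snaps under the hook.
- latch_pad (a point): Middle of the top of the ribbed latch pad, 52 mm (face x) by 42 mm (face y), left of the cover, at face x -20, y 148 mm, 18 mm out. Pressing it towards the face (about 3 N, 12 mm at its middle) tips the hook off the cover; it springs back. The hook beside it stands y 94 to 117 mm, up to 62 mm out.
- latch (a joint): Tip of the latch rocker, rad. 0 = hook over the cover's lip, 0.42 = fully pressed; the cover is freed from about 0.3.
- tin: Octagonal bare tin, 94 mm across, 96 mm high. Bystander; origin under its centre.
- canister: Round stainless tea canister, 87 mm across, 137 mm high. Bystander; origin under its centre.
- pot: Terracotta-coloured pot with two side handles, 100 mm across, 90 mm high. Bystander; origin under its centre.
- clear_box: Clear plastic box with white clip-on lid, 170 x 116 x 78 mm. Bystander; origin under its centre.
- plate: Red plastic plate, 190 mm across, 20 mm high. Bystander; origin under its centre.
- cup: Glass cup, 74 mm across, 90 mm high. Bystander; origin under its centre.
- wrench: Steel wrench lying flat right of the winder. Bystander.

How it is judged:
By the outcome, as a careful person would: the job done as asked, in the order asked, and still so for the second after the job is handed in, with the robot touching nothing.
It also fails if it takes over 72 s, if anything falls off the work surface, if the arm or the gripper's body presses on something with over 40 N, if the wrist force passes 120 N, or if a joint passes its speed limit or range.

## Robot

A 6-joint arm with a two-finger parallel gripper is mounted at the origin on the work surface. World frame = base frame: x ahead of the robot, y to its left, z up, the work surface at z = 0. Lengths are in m, angles in rad, forces in N, time in s.
With the tool pointing down it reaches from about 0.325 to 0.85 m from the base axis. Payload 4.4 kg.
Tool frame: the origin (TCP) lies at the very end of the fingers, on their centre line; the grasp point (between the pads) lies bot.tcp_to_grasp behind it (bot.tcp_to_grasp is the distance from the TCP to the grasp point, in m); z points along the fingers, x is the direction in which the jaws open and shut, and the axes are right-handed (so a half turn about z gives the same grasp; the last joint's range is limited). The gripper opens to 94 mm and grips with 3 to 60 N. Pads are 16 mm wide; open, the fingers measure 119 mm over their backs; the gripper's body (75 mm by 177 mm) begins 78 mm behind the grasp point.
Start: joints at [0.982, 0.207, 1.542, -0, 1.393, -0.15], TCP at [0.244, 0.521, 0.185] pointing down, gripper open.
Joint ranges: [-2.73, 2.73], [-0.86, 2.22], [0.23, 2.46], [-1.11, 4.25], [0.08, 2.63], [-2.82, 2.82]. Speed limits (rad/s): [2.79, 2.79, 3.14, 3.14, 3.14, 3.14].

## Interface

Orientations are given as a 3x3 rotation matrix whose columns are the frame's x, y, z axes.
In Python, from plant import telemetry, optics, bot, finder gives the robot as it stands. The module is installed in compiled form; this text tells all that it offers.
- The arm moves only by the shell command python3 -m pendant 'ROWS' [OPENING] [FORCE]. ROWS is JSON, a list of rows, each a list of 4 numbers: the shift along the tool's x, y, z in cm, then the turn about the tool's z in degrees. In form: [[x, y, z, turn], ...]. A call has 1 to 12 rows; each row shifts and turns the commanded pose from where the row before left it, along the tool's axes as they then stand; what a row does not reach is not made up. A row lasts 1/8 s, in which the tool goes at most 62.5 mm and 10.7 degrees, less where a joint would pass 70% of its speed; a pose out of reach is approached as far as the arm can. A call with a gripper value outside its range is refused whole. OPENING is the opening, from 0 (shut) to 1 (fully open), set as the call begins (- or left out, the last holds). The fingers move at their own pace and stop on an object; FORCE is the grip in N (left out, the last holds). Time passes only in rows, so rows that do not move let the fingers close. It gives the time, the measured TCP pose, the force and the opening at its end, in the units of the state.
- telemetry.observe(): the state, without advancing time (a new reading comes with each control period).
- optics.get_image(name): name is "scene" or "top"; returns a dict with "img" (400x640x3 uint8, blue, green, red), "depth" (400x640 float32, m along the optical axis (not along the pixel's ray), 0 where there is no reading), "vertical_fov" (degrees; the focal length in pixels is half the picture's height over the tangent of half this angle, whatever the lens; pixels are square), "cx", "cy" (the principal point, pixels), "k1" (the pictures are not rectified: a ray, as slopes to the right and down, at radius r is drawn at 1 + k1 r^2 times it, then the intrinsics apply), "xyz" and "rotation" of the camera in the world. Camera axes: x right, y down, z forward; pixel columns grow to the right and rows downward; lengths in m; the calibration is good to about 2 mm. A picture is of the moment at which its call begins.
- bot.hand_in(): hands the job in, once; it reports no verdict.
Trained networks look in a picture, given as the dict that the camera call returned (one of the last four; its "shot" number tells which), for a name from the list of things; names that differ only in an ending like _2 or _b are one class to them, and where a whole thing is asked for, a point or a joint stands for the part that bears it (a point fixed in the world has none). Each returns a list of dicts, best first, with "p" (0 to 1); they miss things now and then, are a little off and sometimes report something else, mostly with a low value. They report only what shows in the picture. A call takes as long as a camera call.
- finder.look_for(picture, label): "at" ([row, column] as shares, 0 to 1, of the picture: columns of its width, rows of its height, amid what is visible of it).
- finder.silhouettes(picture, label): "pixels" (400x640 bool, what is visible of it) and "at" ([row, column] as shares, 0 to 1, of the picture: columns of its width, rows of its height, amid what is visible of it).
- finder.landmark_of(picture, label): "at" ([row, column] as shares, 0 to 1, of the picture: columns of its width, rows of its height: a listed point, or the origin of a listed thing).
The state is a dict: "clock": time; "joints": joint angles; "dq": joint speeds; "effort": joint torques, N m; "ee_pos": TCP position; "tcp_rot": TCP orientation; "contact_force": force on the tool from outside, world axes, zero at the start; "moment": the same for the moment, N m; "opening": finger opening in m.
Only numpy, scipy, OpenCV 4.12 (cv2) and the standard library are available. Lean on these libraries where they do the work, as an engineer would, in place of code of your own. Each camera call takes 0.05 s, during which the arm holds its last target.

## Working session

There is one attempt and no reset: what is moved stays moved. The work goes in short steps, Python scripts to look and compute and a shell command to move; the robot and the scene stay as the last step left them, time stands still between calls to the robot, and variables do not carry over. Pictures are saved under pics/ and viewed, and the job is handed in when it is done.

```bash
mkdir -p pics; ls; cat > h.py <<'E'
import numpy as np, cv2
from plant import telemetry, optics, bot, finder
def ray(p,at):
    H,W=p["img"].shape[:2]
    f=H/2/np.tan(np.radians(p["vertical_fov"])/2)
    xd=(at[1]*W-p["cx"])/f; yd=(at[0]*H-p["cy"])/f
    x,y=xd,yd
    for _ in range(20):
        s=1+p["k1"]*(x*x+y*y); x,y=xd/s,yd/s
    return np.array([x,y,1.0])
def proj(p,w):
    R=np.array(p["rotation"]);c=R.T@(np.array(w)-np.array(p["xyz"]))
    x,y=c[0]/c[2],c[1]/c[2];s=1+p["k1"]*(x*x+y*y)
    f=200/np.tan(np.radians(p["vertical_fov"])/2)
    return np.array([p["cx"]+f*x*s,p["cy"]+f*y*s])
def deproj(p,at,d=None):
    H,W=p["img"].shape[:2]
    if d is None: d=p["depth"][int(at[0]*H),int(at[1]*W)]
    return np.array(p["xyz"])+np.array(p["rotation"])@(ray(p,at)*d)
def tri(p1,a1,p2,a2):
    d1=np.array(p1["rotation"])@ray(p1,a1);d2=np.array(p2["rotation"])@ray(p2,a2)
    o1=np.array(p1["xyz"]);o2=np.array(p2["xyz"])
    A=np.stack([d1,-d2],1);s=np.linalg.lstsq(A,o2-o1,rcond=None)[0]
    a=o1+d1*s[0];b=o2+d2*s[1]
    return (a+b)/2,np.linalg.norm(a-b)
E
python3 - <<'E'
from h import *
for n in ("scene","top"):
    p=optics.get_image(n);cv2.imwrite(f"pics/{n}0.png",p["img"])
    print(n,{k:p[k] for k in("vertical_fov","cx","cy","k1","xyz","rotation")})
    for l in ("face","knob_grip","pawl_post","pawl_pivot","cover_top","cover_hinge","latch_pad","winder"):
        r=finder.landmark_of(p,l)[:2]
        for q in r: print(l,q["p"],np.array(q["at"])*[400,640],deproj(p,q["at"]).round(3))
print(telemetry.observe(), bot.tcp_to_grasp)
E
```

```text
pics
scene {'vertical_fov': 47.820267405110485, 'cx': 320.69531009093697, 'cy': 199.52654010730706, 'k1': -0.11234830609545136, 'xyz': array([0.84298911, 0.42805356, 1.02864357]), 'rotation': array([[-0.87376339,  0.41427655, -0.25477928],
       [ 0.48626811,  0.75383471, -0.44190107],
       [ 0.00899221, -0.51000801, -0.86012265]])}
pawl_pivot 0.61 [136.8   342.528] [ 0.383 -0.25   0.007]
cover_top 0.68 [228.68  321.472] [0.618 0.043 0.152]
latch_pad 0.98 [270.4   346.112] [0.603 0.131 0.085]
winder 0.77 [241.    299.776] [0.678 0.058 0.179]
top {'vertical_fov': 46.56783360569312, 'cx': 318.6273754033147, 'cy': 212.07522940044015, 'k1': -0.03729360477040723, 'xyz': array([ 0.47928752, -0.04038339,  1.24713308]), 'rotation': array([[ 0.02755126, -0.99855267,  0.04618972],
       [-0.99955293, -0.02698317,  0.01287808],
       [-0.0116131 , -0.04652387, -0.99884967]])}
face 0.36 [176.48  317.184] [ 0.614 -0.021  0.152]
pawl_post 0.61 [236.    205.184] [0.466 0.247 0.128]
cover_top 0.85 [178.32 291.52] [0.609 0.041 0.147]
cover_hinge 0.82 [187.    354.112] [ 0.593 -0.109  0.141]
latc
[... 230 characters left out ...]
0, -1.84398835e-05,
        1.39346724e+00, -1.50502255e-01]), 'dq': array([ 0.00134648,  0.00077677,  0.0002155 , -0.00048738, -0.00233445,
       -0.00051684]), 'effort': array([ 3.07733144e-04, -3.70870900e+01, -2.81765789e+01,  6.99976226e-02,
        2.73253763e-02,  9.70072108e-06]), 'ee_pos': array([0.24428522, 0.52054462, 0.18456416]), 'tcp_rot': array([[ 4.24796153e-01,  9.05289029e-01,  4.61712877e-05],
       [ 9.05289029e-01, -4.24796155e-01,  3.64103024e-05],
       [ 5.25752328e-05,  2.63314038e-05, -9.99999998e-01]]), 'contact_force': array([-0.67827654, -0.5734495 , -0.05344448]), 'moment': array([-0.01243254, -0.02316736,  0.00311967]), 'opening': 0.09409174573164629} 0.0188
```

View pics/scene0.png

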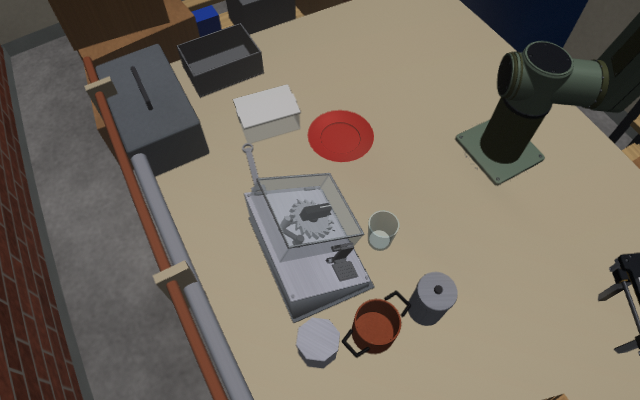

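View pics/top0.png

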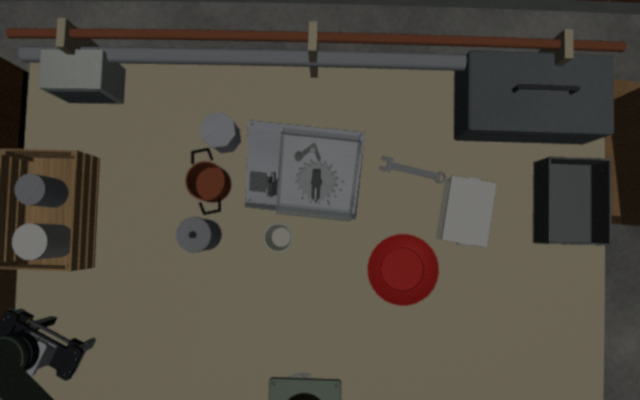

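```bash
python3 - <<'E'
from h import *
ps={n:optics.get_image(n) for n in("scene","top")}
import pickle;pickle.dump(ps,open("p0.pkl","wb"))
for n,p in ps.items():
    s=finder.silhouettes(p,"winder")
    m=s[0]["pixels"];print(n,s[0]["p"],m.sum())
    v,u=np.nonzero(m&(p["depth"]>0))
    P=np.array([deproj(p,((b+.5)/400,(a+.5)/640),p["depth"][b,a]) for b,a in zip(v,u)])
    np.save(f"w_{n}.npy",P)
    rng=np.random.default_rng(0);best=0
    for _ in range(2000):
        q=P[rng.choice(len(P),3,replace=False)];nn=np.cross(q[1]-q[0],q[2]-q[0]);nn/=np.linalg.norm(nn)+1e-12
        if abs(nn[2])<.8 :continue
        d=np.abs((P-q[0])@nn)<.003
        if d.sum()>best:best=d.sum();I=d
    c=P[I].mean(0);nn=np.linalg.svd(P[I]-c)[2][2];nn*=np.sign(nn[2])
    print(best,c.round(4),nn.round(4),"tilt",np.degrees(np.arccos(nn[2])),"yaw",np.degrees(np.arctan2(-nn[1],-nn[0])))
    r={"scene":(150,330,230,400),"top":(100,250,220,390)}[n]
    cv2.imwrite(f"pics/{n}0z.png",cv2.resize(p["img"][r[0]:r[1],r[2]:r[3]],None,fx=4.4 if n=="top" else 3.3,fy=4.4 if n=="top" else 3.3,interpolation=cv2.INTER_CUBIC)[:600,:800])
E
```

```text
scene 0.69 12691
5208 [ 0.6164 -0.0135  0.1513] [-0.437   0.0312  0.8989] tilt 25.981083630261374 yaw -4.08429136817268
top 0.62 10220
5514 [ 0.6121 -0.0195  0.1494] [-0.4361  0.0297  0.8994] tilt 25.920241271783997 yaw -3.8989940299065577
```

```bash
cat >> h.py <<'E'
def frame(psi):
    c,s=np.cos(np.radians(26)),np.sin(np.radians(26))
    ex=np.array([c*np.cos(psi),c*np.sin(psi),s]);ey=np.array([-np.sin(psi),np.cos(psi),0]);return np.stack([ex,ey,np.cross(ex,ey)],1)
E
python3 - <<'E'
from h import *
import pickle
ps=pickle.load(open("p0.pkl","rb"))
psi=np.radians(-4.0);R=frame(psi)
# plane offsets
for n in ps:
    P=np.load(f"w_{n}.npy");print(n,[ (np.median((P@R[:,2])[abs(P@R[:,2]-c)<.004])).round(4) for c in np.array([.6164,-.0135,.1513])@R[:,2:]])
est=[np.array([.603,.131,.085])-R@[-.02,.148,.018],np.array([.608,.131,.088])-R@[-.02,.148,.018],np.array([.609,.041,.147])-R@[.02,.055,.064],np.array([.618,.043,.152])-R@[.02,.055,.064]]
print(np.array(est).round(4))
F=np.mean(est,0)
P=np.load("w_top.npy");h=np.median(((P-F)@R[:,2])[abs((P-F)@R[:,2]-.064)<.008]);print("cover h",h)
F=F+R[:,2]*(h-.064)
print("F",F)
def draw(n,p,F,R,f):
    r={"scene":(150,330,230,400),"top":(100,250,220,390)}[n]
    im=cv2.resize(p["img"][r[0]:r[1],r[2]:r[3]],None,fx=f,fy=f,interpolation=cv2.INTER_CUBIC)
    def pl(pts,col,close=True):
        q=np.array([(proj(p,F+R@np.array(x)/1000)-[r[2],r[0]])*f for x in pts]);cv2.polylines(im,[q.astype(int)],close,col,1)
    pl([(-85,-105,0),(130,-105,0),(130,180,0),(-85,180,0)],(0,0,255))
    pl([(-77,-93,64),(122,-93,64),(122,92,64),(-77,92,64)],(0,255,0))
    pl([(-46,127,18),(6,127,18),(6,169,18),(-46,169,18)],(255,0,0))
    t=np.linspace(0,6.28,40);pl([(54*np.cos(a),54*np.sin(a),20) for a in t],(255,255,0))
    pl([(56,50,0),(56,50,20)],(255,0,255))
    return im
for n,f in (("scene",3.3),("top",4.0)):
    cv2.imwrite(f"pics/{n}_ov.png",draw(n,ps[n],F,R,f))
E
```

```text
scene [np.float64(-0.1339)]
top [np.float64(-0.134)]
[[ 0.6185 -0.0184  0.0776]
 [ 0.6235 -0.0184  0.0806]
 [ 0.6152 -0.0146  0.0807]
 [ 0.6242 -0.0126  0.0857]]
cover h 0.06487344276089892
F [ 0.61996719 -0.01597979  0.08193449]
```

View pics/scene_ov.png

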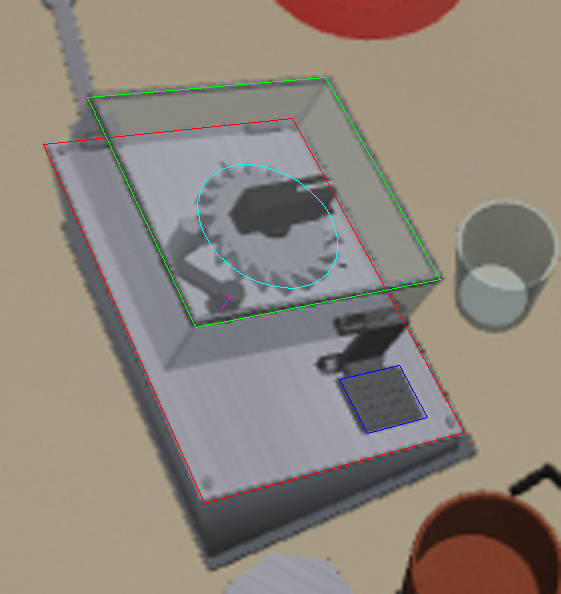

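View pics/top_ov.png

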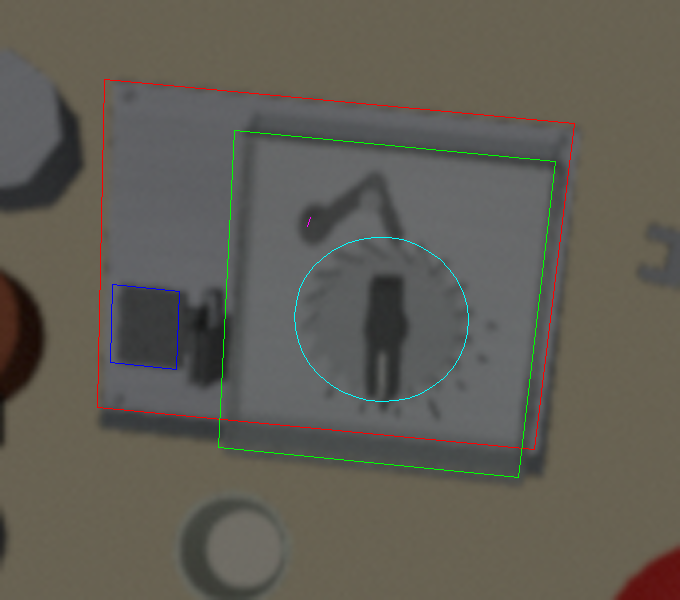

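```bash
cat >> h.py <<'E'
PSI=np.radians(-4.0);R=frame(PSI);F=np.array([.619,-.0175,.0815])
def need(f,obs=None):
    "rows shift (cm) from current TCP to face point f (mm), tool heading as is"
    s=telemetry.observe();T=F+R@np.array(f)/1000
    d=s["tcp_rot"].T@(T-s["ee_pos"])*100
    h=np.degrees(np.arctan2(s["tcp_rot"][1,0],s["tcp_rot"][0,0]))
    print("world",T.round(4),"tool shift cm",d.round(2),"heading",h.round(1),"turn to face",(h-np.degrees(PSI)).round(1))
def here():
    s=telemetry.observe();print("t",s["clock"],"face mm",(R.T@(s["ee_pos"]-F)*1000).round(1),"F",s["contact_force"].round(1),"op",round(s["opening"],4))
E
python3 - <<'E'
from h import *
import pickle
ps=pickle.load(open("p0.pkl","rb"))
a,b=tri(ps["scene"],(270.4/400,346.1/640),ps["top"],(180.68/400,257/640));print(a,b,R.T@(a-F)*1000)
here();need((-20,152,100))
E
```

```text
[0.60598023 0.13205414 0.09072537] 0.003338381672035121 [-17.00599922 148.28162013  18.55854303]
t 1.1 face mm [-324.5  510.6  272.9] F [-0.   0.3  0.3] op 0.0943
world [0.5679 0.1384 0.1626] tool shift cm [-20.84  45.53   2.19] heading 64.9 turn to face 68.9
```

```bash
python3 -m pendant '[[0,0,-2,8.6],[0,0,-2,8.6],[0,0,-2,8.6],[0,0,-2,8.6],[0,0,0,8.6],[0,0,0,8.6],[0,0,0,8.6],[0,0,0,8.7]]' 0; python3 -c "
from h import *
here();need((-20,152,100))"
```

```text
clock: 2.1
ee_pos: [0.2443, 0.5205, 0.2645]
tcp_rot: [[0.997, -0.075, -0.0], [-0.075, -0.997, -0.0], [-0.0, 0.0, -1.0]]
contact_force: [-0.6, -0.1, -0.1]
opening: 0.0172
t 2.1 face mm [-289.5  510.5  344.8] F [-0.6 -0.1 -0.1] op 0.0172
world [0.5679 0.1384 0.1626] tool shift cm [35.16 35.65 10.19] heading -4.3 turn to face -0.3
```

```bash
python3 -m pendant '[[4.2,4,0,0],[4.2,4,0,0],[4.2,4,0,0],[4.2,4,0,0],[4.2,4,0,0],[4.2,4,0,0],[4.2,4,0,0],[4.2,4,2,0],[4.2,3.7,4,0],[0,0,5,0],[0,0,3.5,0],[0,0,0,0]]' 0; python3 -c "
from h import *
here();need((-20,152,100))
p=optics.get_image('scene');cv2.imwrite('pics/s1.png',cv2.resize(p['img'][120:340,200:480],None,fx=2.7,fy=2.7))"
```

```text
clock: 3.6
ee_pos: [0.5895, 0.1409, 0.1193]
tcp_rot: [[0.997, -0.071, -0.008], [-0.071, -0.997, -0.001], [-0.008, 0.001, -1.0]]
contact_force: [0.1, -0.1, 0.6]
opening: 0.0004
t 3.6 face mm [-19.8 155.9  51.8] F [ 0.1 -0.1  0.6] op 0.0004
world [0.5679 0.1384 0.1626] tool shift cm [-2.16  0.4  -4.31] heading -4.1 turn to face -0.1
```

View pics/s1.png

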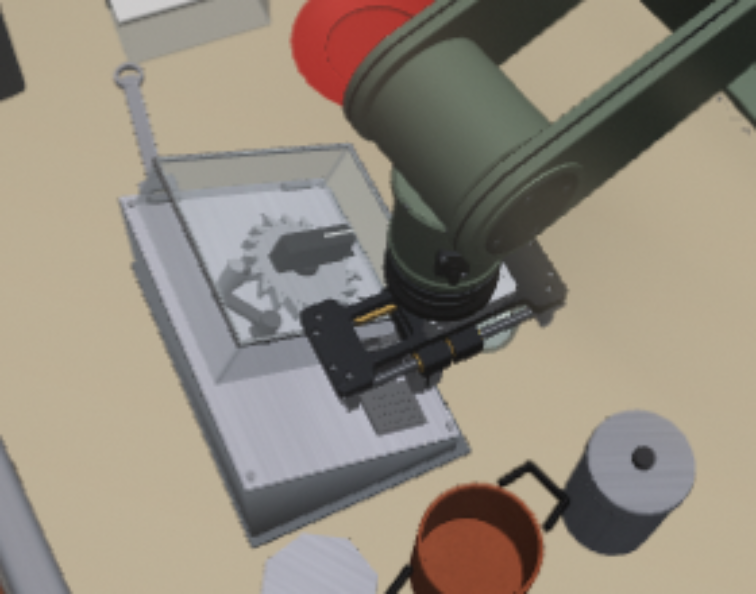

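```bash
python3 -m pendant '[[0,0,2.2,0],[0,0,0.7,0],[0,0,0.5,0],[0,0,0.4,0],[0,0,0.4,0],[0,0,0,0]]'; python3 -c "
from h import *
here()
for n in ('scene','top'):
  p=optics.get_image(n);cv2.imwrite('pics/%s2.png'%n,cv2.resize(p['img'][100:340,180:480],None,fx=2.4,fy=2.4))"
```

```text
clock: 4.4
ee_pos: [0.5924, 0.1414, 0.081]
tcp_rot: [[0.998, -0.07, -0.0], [-0.07, -0.998, -0.0], [-0.0, 0.0, -1.0]]
contact_force: [-0.8, -0.0, -0.2]
opening: 0.0004
t 4.4 face mm [-34.  156.7  16.1] F [-0.8 -0.  -0.2] op 0.0004
```

View pics/scene2.png

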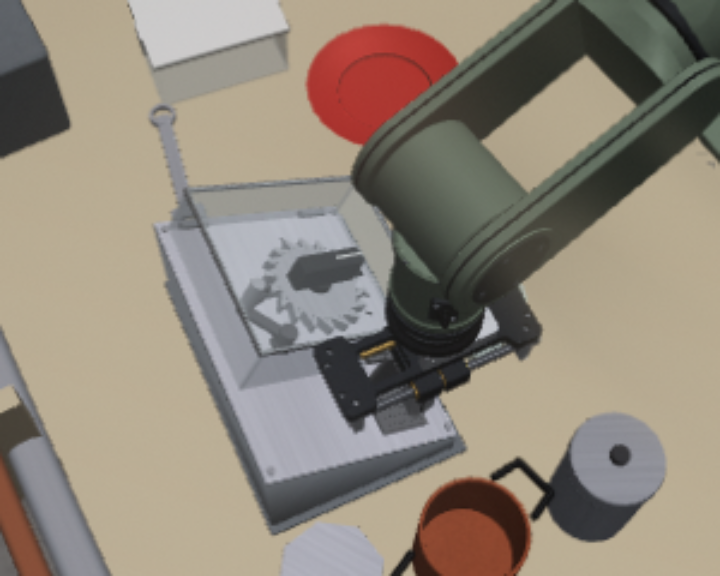

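```bash
python3 -m pendant '[[0.6,0.3,-0.6,0],[0.6,0,-0.2,0],[0,0,0.4,0],[0,0,0.4,0],[0,0,0.3,0],[0,0,0,0]]'; python3 -c "
from h import *
here()"
```

```text
clock: 5.25
ee_pos: [0.6037, 0.1376, 0.0775]
tcp_rot: [[0.998, -0.07, -0.001], [-0.07, -0.998, -0.0], [-0.001, 0.0, -1.0]]
contact_force: [-0.2, -0.7, -0.4]
opening: 0.0005
t 5.25 face mm [-25.2 153.6   7.8] F [-0.2 -0.7 -0.4] op 0.0005
```

```bash
python3 -c "
from h import *
p=optics.get_image('scene');cv2.imwrite('pics/s3.png',cv2.resize(p['img'][180:320,240:440],None,fx=4,fy=4))
q=optics.get_image('top');cv2.imwrite('pics/t3.png',cv2.resize(q['img'][100:250,200:390],None,fx=4,fy=4))
for pp in (p,q): print(proj(pp,telemetry.observe()['ee_pos']),finder.landmark_of(pp,'latch_pad'))"
```

```text
[346.98008738 274.07497231] [{'at': [0.6872, 0.5411], 'p': 0.75}, {'at': [0.766, 0.6602], 'p': 0.48}]
[255.06421268 182.3306436 ] [{'at': [0.4635, 0.4006], 'p': 0.89}]
```

View pics/s3.png

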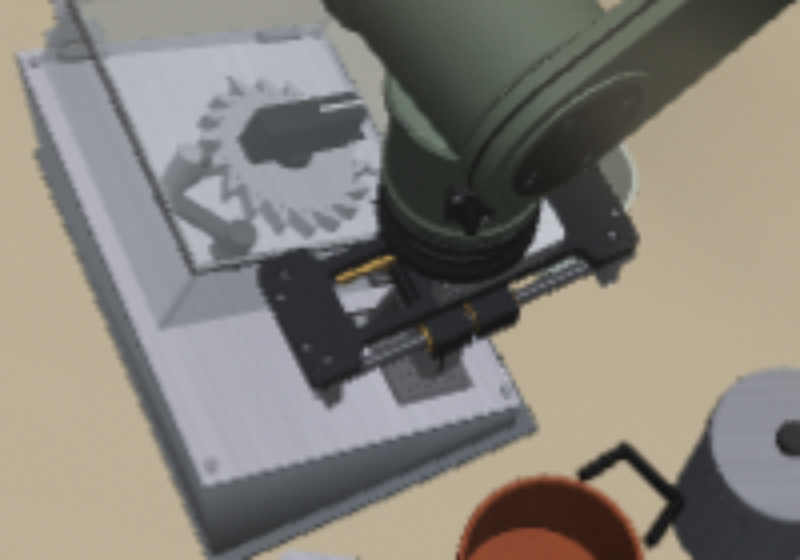

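View pics/t3.png

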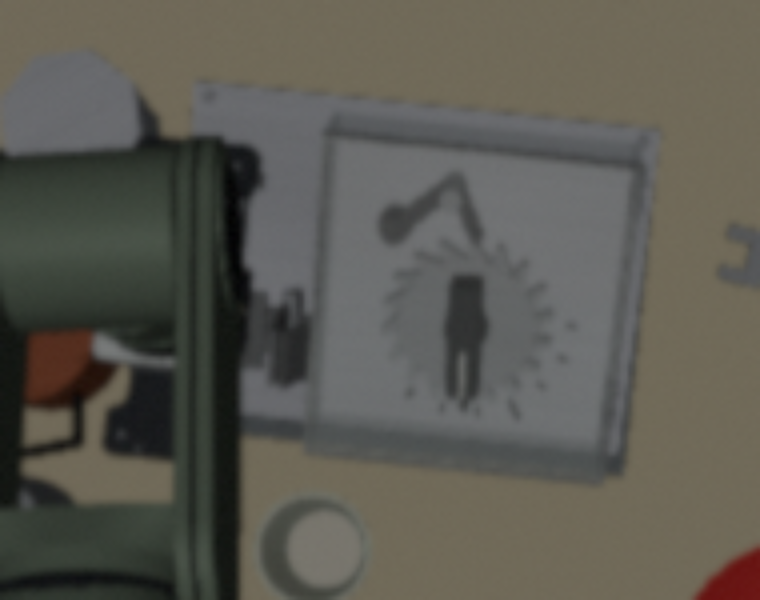

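```bash
python3 -m pendant '[[0,0,0.3,0],[0,0,0,0]]'; python3 -m pendant '[[0,0,0.3,0],[0,0,0,0]]'
```

```text
clock: 5.7
ee_pos: [0.6041, 0.1376, 0.0749]
tcp_rot: [[0.998, -0.07, -0.001], [-0.07, -0.998, -0.0], [-0.001, 0.0, -1.0]]
contact_force: [-1.0, 0.4, -0.0]
opening: 0.0005
clock: 5.95
ee_pos: [0.604, 0.1375, 0.0718]
tcp_rot: [[0.998, -0.071, -0.001], [-0.071, -0.998, -0.0], [-0.001, 0.0, -1.0]]
contact_force: [0.7, -0.1, -0.3]
opening: 0.0001
```

```bash
python3 - <<'E'
from h import *
here()
import pickle
ps=pickle.load(open("p0.pkl","rb"))
for n,p in ps.items():
    g=[]
    for b in range(100,340):
        for a in range(200,420):
            if p["depth"][b,a]>0: g.append(R.T@(deproj(p,((b+.5)/400,(a+.5)/640),p["depth"][b,a])-F)*1000)
    g=np.array(g)
    for nm,(x0,x1,y0,y1) in dict(plate=(20,120,110,170),pad=(-40,0,132,164),cov=(-60,110,-80,80),plate2=(-80,-55,120,170)).items():
        m=(g[:,0]>x0)&(g[:,0]<x1)&(g[:,1]>y0)&(g[:,1]<y1);print(n,nm,m.sum(),np.percentile(g[m,2],[5,25,50,75,95]).round(1))
s=optics.get_image('scene')
g=[]
s2=s["depth"]
cv2.imwrite('pics/s4.png',cv2.resize(s['img'][180:320,240:440],None,fx=4,fy=4))
E
```

```text
t 5.95 face mm [-27.4 153.6   2.6] F [ 0.7 -0.1 -0.3] op 0.0001
scene plate 1693 [-145.  -131.5   -3.    -1.3    0.3]
scene pad 210 [-1.9 15.  16.2 17.2 18.8]
scene cov 5001 [-139.4   60.8   63.6   64.7   66. ]
scene plate2 139 [-4.  -2.4 -1.6 -0.5  0.8]
top plate 1147 [-146.6   -4.2   -1.7   -0.2    2.1]
top pad 188 [13.  15.  16.6 18.2 20.3]
top cov 4892 [-139.3   62.3   63.9   65.2   67.3]
top plate2 165 [-4.9 -2.3 -1.   0.4  2.1]
```

View pics/s4.png

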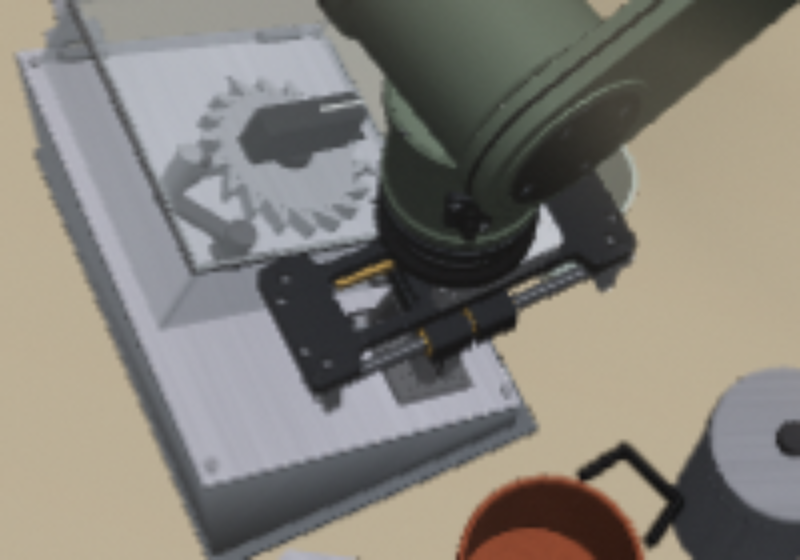

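```bash
python3 - <<'E'
from h import *
p=optics.get_image('scene');s=telemetry.observe()
r=(225,295,300,400);f=8
im=cv2.resize(p['img'][r[0]:r[1],r[2]:r[3]],None,fx=f,fy=f,interpolation=cv2.INTER_CUBIC)
def pl(pts,col):
    q=np.array([(proj(p,x)-[r[2],r[0]]+.5)*f for x in pts]);cv2.polylines(im,[q.astype(int)],True,col,1)
T=s["ee_pos"];t=s["tcp_rot"]
for z in (0,-.03,-.06):pl([T+t@[a,b,z] for a,b in((-.0125,-.008),(.0125,-.008),(.0125,.008),(-.0125,.008))],(0,0,255))
pl([F+R@np.array(x)/1000 for x in [(-46,127,18),(6,127,18),(6,169,18),(-46,169,18)]],(255,0,0))
cv2.imwrite('pics/s5.png',im)
D=p["depth"]
for b in range(268,284,2):print(b,[ (R.T@(deproj(p,((b+.5)/400,(a+.5)/640))-F)*1000).round(0).astype(int).tolist() for a in range(334,362,4)])
E
```

```text
268 [[5, 137, 16], [68, 178, 108], [61, 181, 110], [52, 183, 109], [49, 188, 116], [35, 188, 110], [-71, 143, -2]]
270 [[77, 179, 105], [69, 182, 106], [-1, 152, 29], [7, 163, 51], [-9, 162, 44], [-20, 164, 43], [-69, 147, -4]]
272 [[77, 182, 102], [2, 149, 17], [-9, 151, 16], [3, 164, 43], [-13, 163, 36], [-39, 158, 16], [-66, 153, -3]]
274 [[-2, 143, -4], [3, 153, 15], [-4, 156, 19], [-3, 164, 33], [-19, 163, 25], [-38, 162, 14], [-64, 157, -4]]
276 [[4, 149, 1], [6, 157, 16], [-3, 160, 17], [-14, 162, 15], [-25, 164, 14], [-35, 166, 15], [-59, 162, -2]]
278 [[5, 153, -2], [8, 162, 15], [0, 165, 17], [-13, 166, 13], [-24, 168, 12], [-46, 165, -1], [-56, 167, -2]]
280 [[8, 158, -1], [-2, 160, -1], [1, 169, 16], [-24, 164, -4], [-33, 167, -2], [-42, 170, -1], [-53, 172, -1]]
282 [[10, 162, -2], [0, 164, -2], [-12, 166, -4], [-20, 169, -2], [-32, 171, -4], [-42, 173, -4], [-53, 176, -4]]
```

View pics/s5.png

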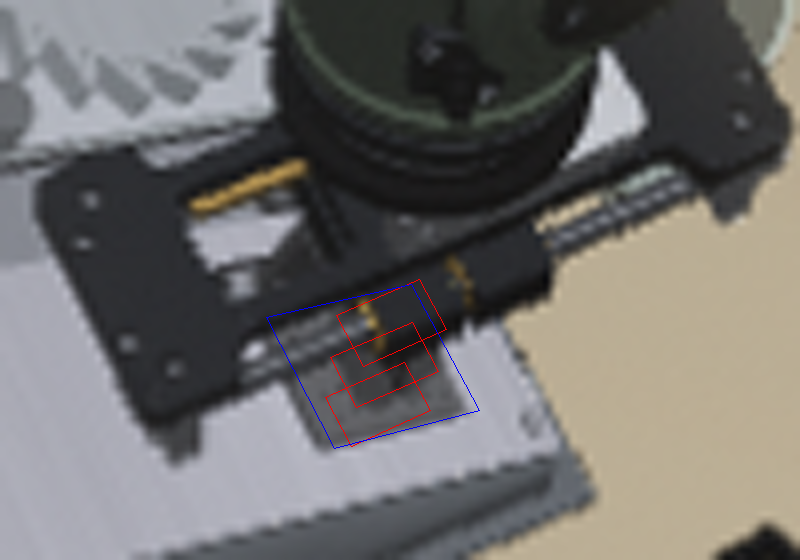

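```bash
python3 -m pendant '[[0,0,0.4,0],[0,0,0,0]]'; python3 -m pendant '[[0,0,0.4,0],[0,0,0,0]]'
```

```text
clock: 6.3
ee_pos: [0.6039, 0.1375, 0.0677]
tcp_rot: [[0.998, -0.07, -0.001], [-0.07, -0.998, -0.0], [-0.001, 0.0, -1.0]]
contact_force: [0.5, 0.2, -0.5]
opening: 0.0004
clock: 6.55
ee_pos: [0.6045, 0.1377, 0.0642]
tcp_rot: [[0.998, -0.07, 0.0], [-0.07, -0.998, 0.0], [0.0, -0.0, -1.0]]
contact_force: [0.2, 1.1, 1.4]
opening: 0.0005
```

```bash
python3 -m pendant '[[0,0,0.3,0],[0,0,0,0]]'; python3 -m pendant '[[0,0,0.3,0],[0,0,0,0]]';python3 - <<'E'
from h import *
here()
p=optics.get_image('scene')
cv2.imwrite('pics/s6.png',cv2.resize(p['img'][180:320,240:440],None,fx=4,fy=4))
E
```

```text
clock: 6.8
ee_pos: [0.6047, 0.1377, 0.0614]
tcp_rot: [[0.998, -0.07, 0.001], [-0.07, -0.998, 0.0], [0.001, -0.0, -1.0]]
contact_force: [0.3, 1.4, 1.6]
opening: 0.0006
clock: 7.05
ee_pos: [0.6041, 0.1375, 0.0579]
tcp_rot: [[0.998, -0.07, -0.001], [-0.07, -0.998, -0.0], [-0.001, 0.0, -1.0]]
contact_force: [-0.0, 1.4, 2.2]
opening: 0.0006
t 7.05 face mm [-33.5 153.6 -10. ] F [-0.   1.4  2.2] op 0.0006
```

View pics/s6.png

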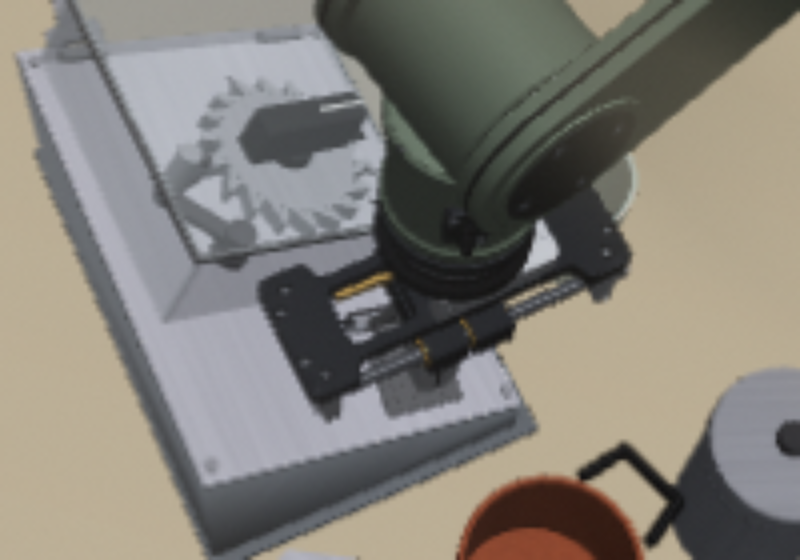

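```bash
python3 -m pendant '[[0,0,0.3,0],[0,0,0,0],[0,0,0,0],[0,0,0,0]]';python3 - <<'E'
from h import *
here()
p=optics.get_image('scene')
cv2.imwrite('pics/s7.png',cv2.resize(p['img'][120:320,200:440],None,fx=3,fy=3))
E
```

```text
clock: 7.6
ee_pos: [0.6045, 0.1376, 0.0553]
tcp_rot: [[0.998, -0.07, 0.0], [-0.07, -0.998, 0.0], [0.0, -0.0, -1.0]]
contact_force: [0.7, 0.5, 4.1]
opening: 0.0003
t 7.6 face mm [-34.2 153.7 -12.4] F [0.7 0.5 4.1] op 0.0003
```

View pics/s7.png

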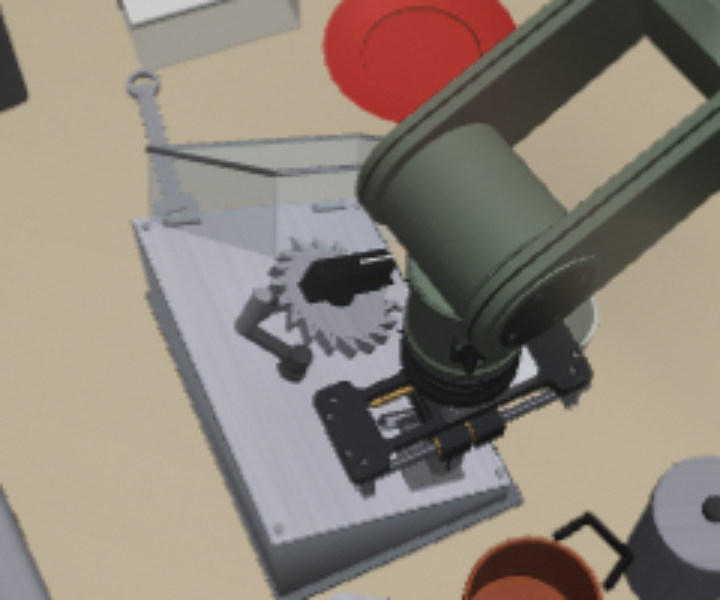

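```bash
python3 -m pendant '[[0,0,-4,0],[0,-1,-5,0],[0,-1,-5,0],[-2,-1,-3,0],[0,0,0,0]]';cat > look.py <<'E'
from h import *
import sys
tag=sys.argv[1]
here()
P={}
for n in ("scene","top"):
    p=P[n]=optics.get_image(n)
    r,f={"scene":((140,310,230,410),4.0),"top":((100,250,220,410),4.0)}[n]
    im=cv2.resize(p['img'][r[0]:r[1],r[2]:r[3]],None,fx=f,fy=f,interpolation=cv2.INTER_CUBIC)
    cv2.imwrite(f'pics/{n}_{tag}.png',im)
L={}
for l in ("face","knob_grip","pawl_post","pawl_pivot","cover_top"):
    a=[finder.landmark_of(P[n],l)[:1] for n in P]
    s=f"{l:10s}"
    for n,q in zip(P,a):
        if q: s+=f" {n} p{q[0]['p']:.2f} px{(np.array(q[0]['at'])*[400,640]).round(1)}"+f" dep{(R.T@(deproj(P[n],q[0]['at'])-F)*1000).round(0)}"
    if a[0] and a[1]:
        w,e=tri(P["scene"],a[0][0]["at"],P["top"],a[1][0]["at"]);s+=f" TRI {(R.T@(w-F)*1000).round(1)} gap {e*1000:.1f}"
    print(s)
E
python3 look.py 8
```

```text
clock: 8.28
ee_pos: [0.5872, 0.1696, 0.2278]
tcp_rot: [[0.998, -0.069, 0.005], [-0.069, -0.998, 0.0], [0.005, -0.001, -1.0]]
contact_force: [0.9, 0.3, 0.4]
opening: 0.0006
t 8.275 face mm [ 23.9 184.4 151.1] F [0.9 0.3 0.4] op 0.0006
face       scene p0.59 px[220.4 307.1] dep[17.  7. 22.] top p0.16 px[180.9 312. ] dep[11.  8. 57.] TRI [ 3.9  5.8 15.5] gap 16.0
knob_grip  scene p0.92 px[209.7 311.8] dep[18.  2. 56.] top p0.55 px[184.2 312.5] dep[ 5.  6. 61.] TRI [ 8.7  2.9 54.4] gap 14.0
pawl_post  scene p0.83 px[216.6 282.2] dep[ 59. -27.  -1.] top p0.78 px[146.1 309.3] dep[85. 23. 15.] TRI [103.4  18.5  68.9] gap 8.2
pawl_pivot scene p0.82 px[240.5 297.8] dep[65. 54. 21.] top p0.61 px[153.2 297.9] dep[62. 50.  8.] TRI [63.  50.7 15.9] gap 3.6
cover_top  scene p0.69 px[127.2 293.1] dep[  21. -175.  141.] top p0.81 px[198.2 394. ] dep[  34. -174.  179.] TRI [  17.6 -180.1  136.8] gap 0.7
```

View pics/scene_8.png

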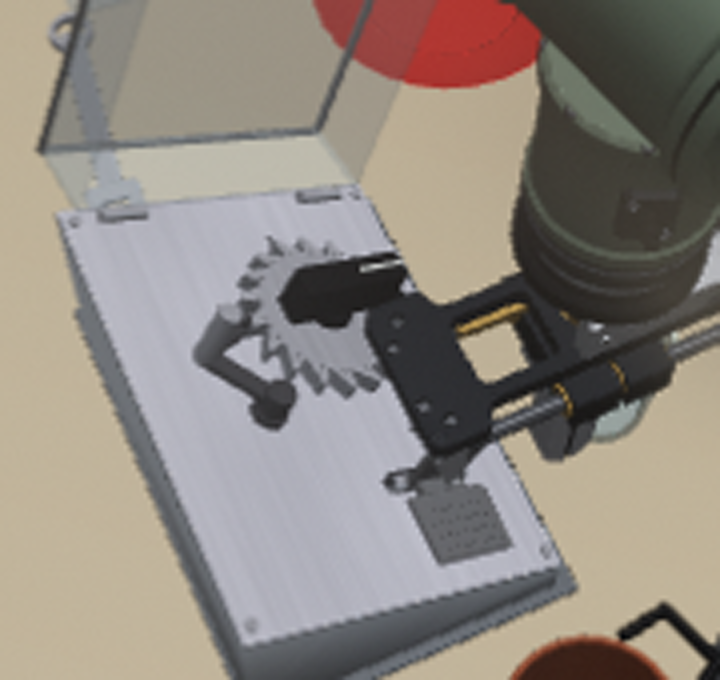

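View pics/top_8.png

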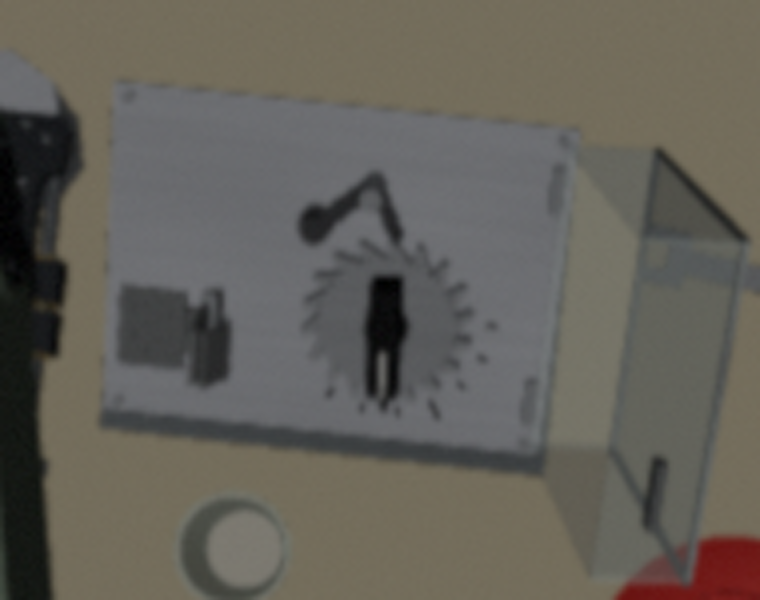

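```bash
python3 - <<'E'
from h import *
from scipy.optimize import least_squares
ps={n:optics.get_image(n) for n in("scene","top")}
C={"top":[((130,180,0),(114,82)),((130,-105,0),(579,130)),((-85,180,0),(103,412)),((-46,169,18),(118,365)),((6,169,18),(118,286)),((6,127,18),(187,291)),((-46,127,18),(186,368))],
"scene":[((130,-105,0),(58,212)),((130,180,0),(228,648)),((-85,180,0),(563,570)),((-85,-105,0),(365,186)),((-46,169,18),(512,546)),((6,169,18),(440,565)),((6,127,18),(410,498)),((-46,127,18),(484,482))]}
off={"top":(220,100),"scene":(230,140)}
def res(q,ns=("top","scene")):
    Rr=frame(q[3]);o=[]
    for n in ns:
        for x,px in C[n]:
            u=(np.array(px)+.5)/4-.5+off[n]+.5
            o.append(proj(ps[n],q[:3]+Rr@np.array(x)/1000)-u)
    return np.concatenate(o)
for ns in (("top","scene"),("top",),("scene",)):
    r=least_squares(res,[*F,PSI],args=(ns,));print(ns,r.x[:3].round(4),np.degrees(r.x[3]).round(2),r.fun.reshape(-1,2).round(1).tolist())
E
```

```text
('top', 'scene') [ 0.6171 -0.0192  0.0741] -5.18 [[0.5, -0.2], [0.6, 1.1], [-0.2, -1.4], [-0.6, -0.7], [0.3, -0.2], [-0.4, 0.5], [-1.3, 0.5], [0.1, -0.2], [3.3, -0.6], [-1.2, -0.9], [-1.4, -0.2], [0.2, 0.3], [-0.1, -0.0], [-0.6, 0.4], [-0.9, 0.5]]
('top',) [ 0.6189 -0.0199  0.074 ] -4.29 [[-0.1, 0.2], [0.3, -0.3], [0.4, -1.0], [-0.1, -0.3], [0.5, 0.1], [-0.1, 0.6], [-0.8, 0.6]]
('scene',) [ 0.6182 -0.0158  0.0828] -5.75 [[0.0, -1.4], [2.4, -0.4], [-0.9, -0.2], [-0.6, -0.7], [0.3, 0.9], [-0.2, 0.4], [-0.6, 0.6], [-0.7, 0.8]]
```

```bash
cat >> h.py <<'E'
PSI=np.radians(-4.3);R=frame(PSI);F=np.array([.618,-.018,.080]);OFF=np.array([0,0,.020])
def tipneed(*fs):
    "closed fingertip waypoints in face mm -> successive tool-row shifts in cm (first from current TCP)"
    s=telemetry.observe();cur=s["ee_pos"]
    h=np.degrees(np.arctan2(s["tcp_rot"][1,0],s["tcp_rot"][0,0]));a=np.radians(h)
    T=np.array([[np.cos(a),np.sin(a),0],[np.sin(a),-np.cos(a),0],[0,0,-1]])
    print("turn to face",(h-np.degrees(PSI)).round(1))
    for f in fs:
        w=F+R@np.array(f,float)/1000-OFF
        print(f,"world",w.round(4),"shift",(T.T@(w-cur)*100).round(2));cur=w
def here():
    s=telemetry.observe();print("t",s["clock"],"tip face mm",(R.T@(s["ee_pos"]+OFF-F)*1000).round(1),"F",s["contact_force"].round(1),"op",round(s["opening"],4))
E
python3 - <<'E'
from h import *
here()
a=R.T@(telemetry.observe()['ee_pos'])
tipneed((75+29,-15,90),(75,-15,30),(84,10,30),(92,25,30),(97,40,30),(95,55,30))
E
```

```text
t 8.975 tip face mm [ 31.6 184.  168.3] F [0.1 0.5 0.1] op 0.0005
turn to face 0.3
(104, -15, 90) world [ 0.6707 -0.037   0.1865] shift [ 9.85 19.94  3.86]
(75, -15, 30) world [ 0.671  -0.037   0.1198] shift [0.02 0.   6.66]
(84, 10, 30) world [ 0.6809 -0.0127  0.1238] shift [ 0.82 -2.5  -0.39]
(92, 25, 30) world [0.6892 0.0017 0.1273] shift [ 0.73 -1.5  -0.35]
(97, 40, 30) world [0.6948 0.0163 0.1295] shift [ 0.46 -1.5  -0.22]
(95, 55, 30) world [0.6942 0.0314 0.1286] shift [-0.17 -1.5   0.09]
```

```bash
python3 -m pendant '[[2.5,5,0,0],[2.5,5,0,0],[2.5,5,1,0],[2.35,4.9,2.8,0],[0,0,3,0],[0,0,3.6,0],[0,0,0,0]]'; python3 look.py 9
```

```text
clock: 9.85
ee_pos: [0.6676, -0.0362, 0.1171]
tcp_rot: [[0.997, -0.071, -0.008], [-0.071, -0.997, 0.001], [-0.008, -0.001, -1.0]]
contact_force: [0.3, -0.4, -0.0]
opening: 0.0006
t 9.85 tip face mm [ 70.8 -14.5  29. ] F [ 0.3 -0.4 -0. ] op 0.0006
face       scene p0.68 px[224.6 305.4] dep[25. 16. 19.] top p0.21 px[209.4 457.8] dep[ -38. -362.   16.] TRI [-361.8 -452.1 -606. ] gap 252.1
knob_grip  scene p0.90 px[210.6 312.8] dep[17.  5. 56.] top p0.84 px[182.4 314.5] dep[ 59.  -2. 194.] TRI [ 9.3  1.5 50.1] gap 5.1
pawl_post  scene p0.77 px[220.3 285.5] dep[95. 19. 54.] top p0.56 px[146.2 312.7] dep[152.   5. 254.] TRI [94.4 15.7 50.7] gap 4.4
pawl_pivot scene p0.70 px[240.8 300.5] dep[58. 56. 20.] top p0.67 px[153.8 299.3] dep[64. 47. 14.] TRI [59.  50.2 13.4] gap 10.6
cover_top  scene p0.21 px[271.3 348. ] dep[-21. 153.  20.] top p0.73 px[198.8 393.6] dep[  36. -173.  182.] TRI [-255.9 -131.5 -372.9] gap 295.9
```

View pics/scene_9.png

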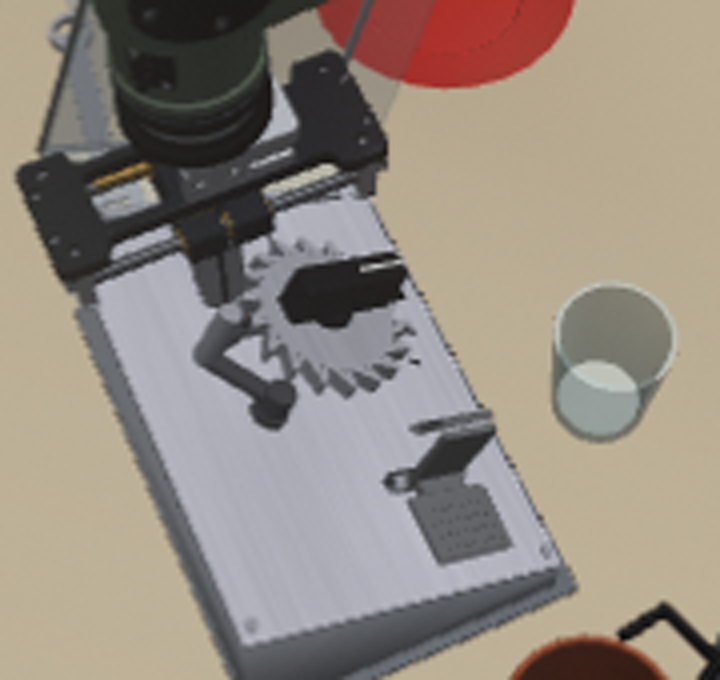

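```bash
python3 - <<'E'
from h import *
p=optics.get_image('scene');here()
for b in range(204,222,2):print(b,[ (R.T@(deproj(p,((b+.5)/400,(a+.5)/640))-F)*1000).round(0).astype(int).tolist() for a in range(278,292,2)])
E
```

```text
t 10.5 tip face mm [ 75.5 -14.5  31.5] F [ 0.1 -0.3 -0.7] op 0.0006
204 [[137, 18, 117], [107, -6, 81], [102, -5, 81], [96, -6, 79], [92, -5, 79], [86, -5, 78], [24, -57, 0]]
206 [[110, -5, 75], [106, -4, 76], [101, -3, 76], [93, -6, 71], [88, -5, 71], [83, -5, 70], [28, -51, 1]]
208 [[105, -7, 64], [102, -5, 67], [97, -5, 66], [91, -5, 65], [86, -5, 64], [79, -5, 62], [29, -46, 0]]
210 [[99, -9, 53], [99, -5, 59], [94, -5, 59], [86, -7, 54], [82, -5, 56], [77, -5, 55], [43, -30, 15]]
212 [[93, -13, 40], [94, -6, 50], [88, -7, 47], [83, -6, 48], [79, -5, 48], [74, -4, 48], [36, -33, 2]]
214 [[67, -34, -1], [91, -6, 42], [86, -5, 42], [80, -6, 39], [587, 462, 769], [44, -29, 2], [51, -17, 19]]
216 [[71, -27, 1], [67, -26, 2], [84, -5, 34], [77, -5, 32], [89, 11, 56], [85, 12, 57], [50, -14, 15]]
218 [[74, -21, 3], [68, -22, 0], [60, -23, -4], [95, 14, 54], [93, 17, 58], [86, 15, 55], [82, 17, 56]]
220 [[75, -17, 0], [69, -17, -1], [67, -14, 3], [94, 16, 50], [93, 20, 56], [89, 21, 56], [60, 1, 21]]
```

```bash
python3 -m pendant '[[0.6,-1.1,-0.28,0],[0.6,-1.1,-0.28,0],[0.5,-1,-0.2,0],[0,-0.7,0,0],[0.1,-1,0,0],[0,-1,0,0],[-0.3,-1,0.15,0],[-0.3,-0.8,0.15,0],[0,0,0,0]]'; python3 look.py 10
```

```text
clock: 11.62
ee_pos: [0.6876, 0.0403, 0.1255]
tcp_rot: [[0.998, -0.069, -0.001], [-0.069, -0.998, 0.0], [-0.001, -0.0, -1.0]]
contact_force: [0.4, -0.4, 0.7]
opening: 0.0003
t 11.625 tip face mm [87.1 63.3 30.4] F [ 0.4 -0.4  0.7] op 0.0003
face      
knob_grip 
pawl_post  scene p0.58 px[249.9 300.3] dep[89. 93. 49.] top p0.42 px[234.6 204.4] dep[-133.  256.  113.] TRI [ 70.9 179.7 237.2] gap 249.5
pawl_pivot scene p0.69 px[241.4 298.5] dep[85. 73. 50.] top p0.59 px[153.9 299. ] dep[187.  17. 430.] TRI [59.7 49.8  9.9] gap 5.7
cover_top  scene p0.85 px[126.2 295.5] dep[231.  62. 378.] top p0.81 px[201.2 392.8] dep[  30. -172.  182.] TRI [  15.2 -178.   141.9] gap 1.1
```

View pics/scene_10.png

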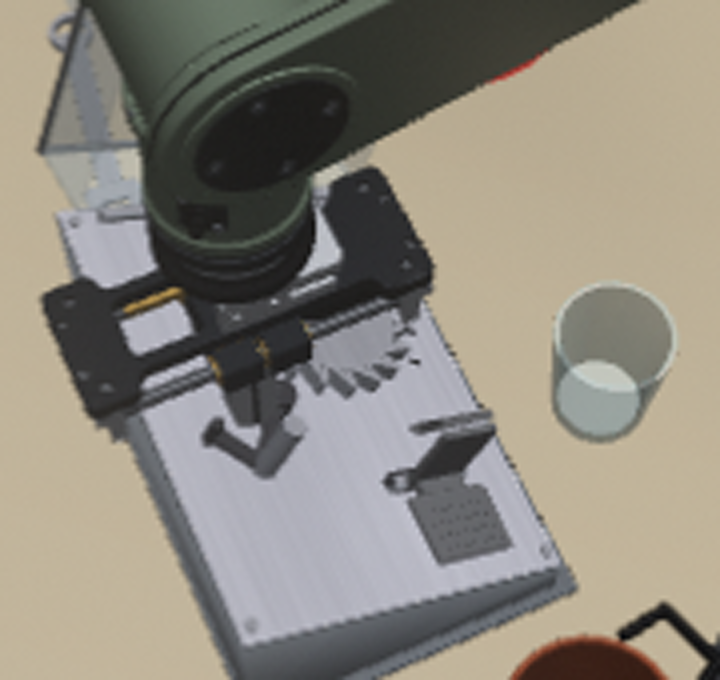

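```bash
python3 -m pendant '[[0,3,-0.3,0],[0,3,0,0],[0,2.9,0,0],[-1.8,0,0.8,0],[-1.8,0,0.8,0],[-1.7,0,0.8,0],[0,0,0,0]]'; python3 look.py 11
```

```text
clock: 13.1
ee_pos: [0.6275, -0.0454, 0.104]
tcp_rot: [[0.998, -0.071, -0.002], [-0.071, -0.998, 0.0], [-0.002, -0.0, -1.0]]
contact_force: [0.3, 0.5, -0.2]
opening: 0.0006
t 13.1 tip face mm [ 29.7 -26.6  34.5] F [ 0.3  0.5 -0.2] op 0.0006
face       scene p0.65 px[222.  306.5] dep[19. 10. 19.]
knob_grip  scene p0.83 px[209.4 311.1] dep[22.  2. 59.] top p0.60 px[180.6 313.2] dep[14.  6. 57.] TRI [18.   3.9 59.1] gap 7.8
pawl_post  scene p0.50 px[246.8 300.8] dep[88. 88. 54.] top p0.73 px[185.5 356.2] dep[144. -75. 424.] TRI [-135.4 -106.4 -298.7] gap 47.3
pawl_pivot scene p0.58 px[240.6 298.5] dep[63. 54. 20.] top p0.86 px[154.8 301.5] dep[174.  16. 388.] TRI [55.6 44.4  4.2] gap 7.4
cover_top  top p0.95 px[199.1 394.2] dep[  34. -174.  178.]
```

View pics/scene_11.png

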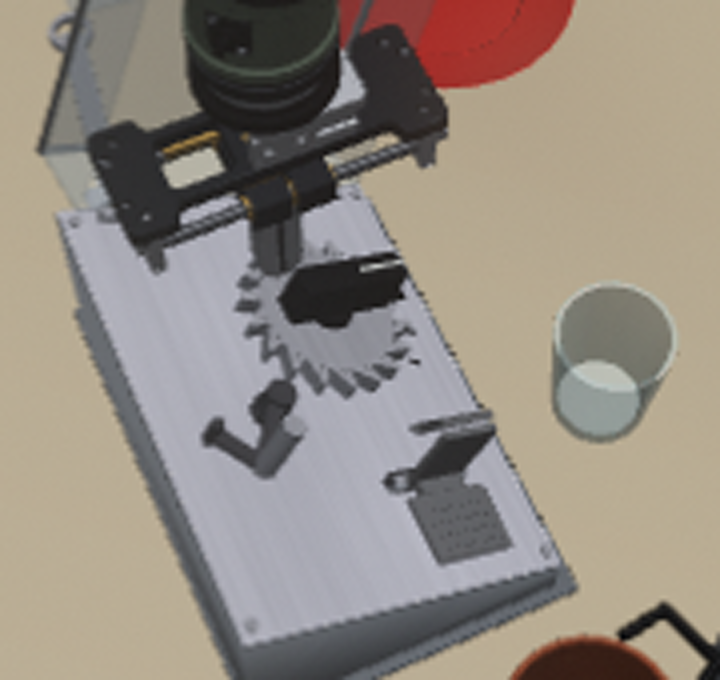

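```bash
python3 -m pendant '[[-0.1,-0.5,0,0],[0,-0.4,0,0],[0.35,-0.54,-0.17,0],[0.28,-0.7,-0.14,0],[0.1,-0.86,-0.04,0],[-0.18,-0.93,0.09,0],[-0.23,-0.45,0.11,0],[-0.23,-0.45,0.11,0],[0,0,0,0]]'; python3 look.py 12
```

```text
clock: 14.82
ee_pos: [0.6322, 0.0038, 0.1053]
tcp_rot: [[0.998, -0.07, 0.0], [-0.07, -0.998, 0.001], [0.0, -0.001, -1.0]]
contact_force: [0.9, 1.0, -0.1]
opening: 0.0004
t 14.825 tip face mm [31.1 22.8 35.2] F [ 0.9  1.  -0.1] op 0.0004
face       scene p0.84 px[224.5 306.5] dep[43. 32. 46.] top p0.52 px[208.3 460.1] dep[ -36. -368.   13.] TRI [-349.2 -446.  -583.5] gap 265.4
knob_grip  scene p0.86 px[210.7 313.1] dep[ 74.  51. 128.] top p0.73 px[181.5 311.4] dep[ 57.   5. 184.] TRI [15.2  8.2 59.5] gap 7.2
pawl_post  scene p0.76 px[246.2 299.8] dep[68. 70. 22.]
pawl_pivot scene p0.91 px[241.2 299.7] dep[61. 57. 21.]
cover_top  top p0.64 px[197.7 391.8] dep[  38. -168.  182.]
```

View pics/scene_12.png

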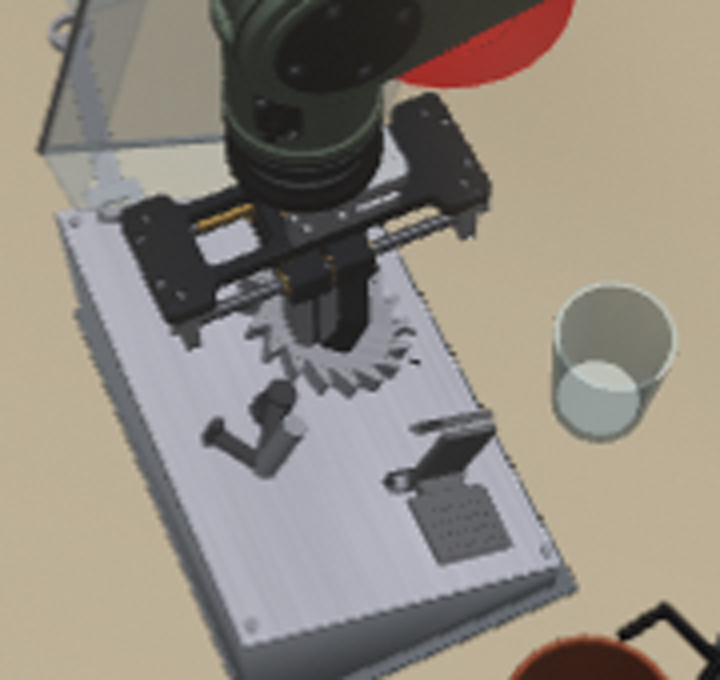

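```bash
python3 -m pendant '[[-0.35,-0.35,0.17,0],[-0.35,-0.2,0.17,0],[-0.2,0,0.1,0],[0,0,0,0]]';python3 -m pendant '[[-0.15,0,0.07,0],[0,0,0,0]]' ; python3 -m pendant '[[-0.15,0,0.07,0],[0,0,0,0]]'; python3 -m pendant '[[-0.15,0,0.07,0],[0,0,0,0]]'
```

```text
clock: 15.92
ee_pos: [0.6235, 0.0093, 0.1007]
tcp_rot: [[0.998, -0.07, -0.0], [-0.07, -0.998, 0.001], [-0.0, -0.001, -1.0]]
contact_force: [2.3, 2.2, 0.5]
opening: 0.0005
clock: 16.18
ee_pos: [0.6223, 0.0091, 0.1002]
tcp_rot: [[0.998, -0.07, 0.0], [-0.07, -0.998, 0.0], [0.0, -0.0, -1.0]]
contact_force: [2.0, 2.0, 1.2]
opening: 0.0005
clock: 16.42
ee_pos: [0.6206, 0.0089, 0.0994]
tcp_rot: [[0.998, -0.07, -0.0], [-0.07, -0.998, 0.0], [-0.0, -0.0, -1.0]]
contact_force: [1.9, 2.4, 0.9]
opening: 0.0003
clock: 16.68
ee_pos: [0.62, 0.009, 0.0991]
tcp_rot: [[0.998, -0.071, 0.002], [-0.071, -0.998, -0.0], [0.002, -0.0, -1.0]]
contact_force: [4.5, 2.0, 0.9]
opening: 0.0005
```

```bash
python3 -m pendant '[[-0.15,0,0.07,0],[0,0,0,0]]' ; python3 -m pendant '[[-0.15,0,0.07,0],[0,0,0,0]]'; python3 look.py 13
```

```text
clock: 16.92
ee_pos: [0.62, 0.009, 0.0991]
tcp_rot: [[0.997, -0.071, 0.005], [-0.071, -0.998, -0.0], [0.005, -0.0, -1.0]]
contact_force: [6.0, 2.5, 1.5]
opening: 0.0003
clock: 17.18
ee_pos: [0.62, 0.009, 0.0992]
tcp_rot: [[0.997, -0.071, 0.009], [-0.071, -0.997, -0.0], [0.009, -0.0, -1.0]]
contact_force: [9.3, 2.9, 1.3]
opening: 0.0004
t 17.175 tip face mm [17.2 27.1 35.2] F [9.3 2.9 1.3] op 0.0004
face       scene p0.71 px[224.1 302.6] dep[33. 15. 21.]
knob_grip  scene p0.67 px[213.2 312.3] dep[ 84.  61. 134.] top p0.78 px[183.3 314.9] dep[ 67.  -4. 221.] TRI [ 3.1  0.4 37.2] gap 6.6
pawl_post  scene p0.69 px[249.4 300.2] dep[90. 92. 51.]
pawl_pivot scene p0.70 px[239.1 298.2] dep[64. 52. 23.]
cover_top  scene p0.92 px[124.5 293.4] dep[204.  26. 346.] top p0.72 px[201.8 394.1] dep[  28. -175.  179.] TRI [  16.7 -182.   143. ] gap 6.0
```

View pics/scene_13.png

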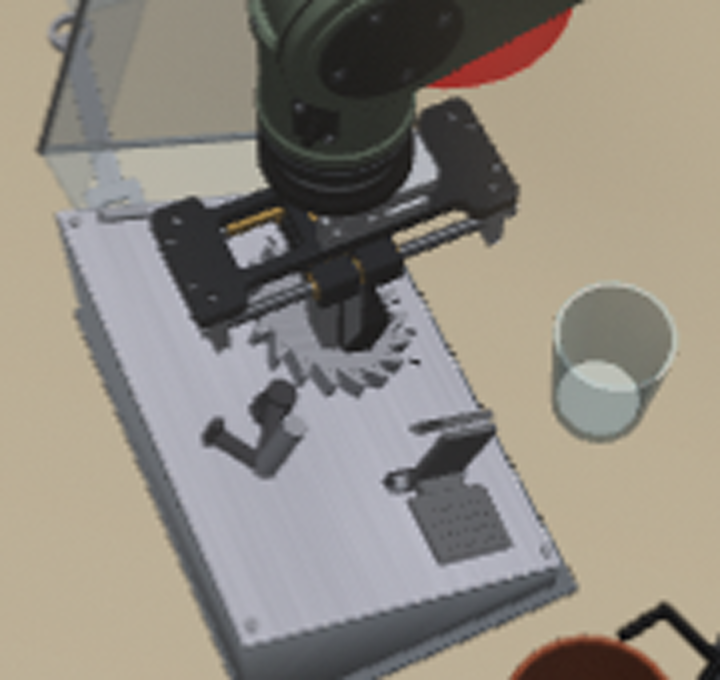

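View pics/top_13.png

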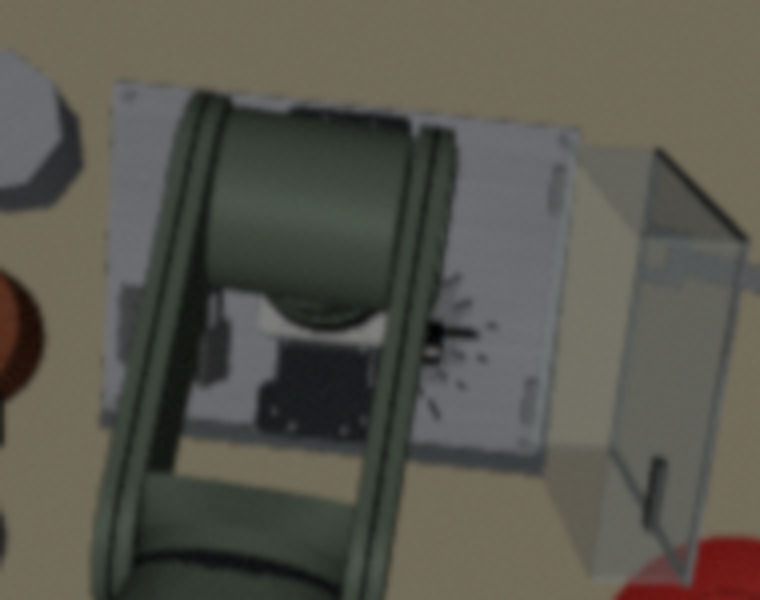

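```bash
python3 - <<'E'
from h import *
tipneed((22,27,37),(102,115,100),(75,115,32),(83,88,32),(91,70,32),(93,50,32),(88,40,32))
E
```

```text
turn to face 0.2
(22, 27, 37) world [0.6236 0.0087 0.1029] shift [ 0.35  0.01 -0.38]
(102, 115, 100) world [0.6743 0.0931 0.1946] shift [ 4.47 -8.78 -9.17]
(75, 115, 32) world [0.6799 0.0927 0.1216] shift [0.55 0.   7.3 ]
(83, 88, 32) world [0.685  0.0652 0.1251] shift [ 0.71  2.7  -0.35]
(91, 70, 32) world [0.6908 0.0467 0.1287] shift [ 0.71  1.8  -0.35]
(93, 50, 32) world [0.6911 0.0266 0.1295] shift [ 0.17  2.   -0.09]
(88, 40, 32) world [0.6859 0.017  0.1273] shift [-0.45  1.    0.22]
```

```bash
python3 -m pendant '[[0.8,0,-0.4,0],[0.5,0,-4,0],[1.5,-3,-4,0],[1.5,-3,-1,0],[1.2,-2.8,0,0],[0,0,3.5,0],[0.2,0,3.5,0],[0,0,0,0]]'; python3 look.py 14
```

```text
clock: 18.77
ee_pos: [0.6746, 0.0923, 0.1158]
tcp_rot: [[0.997, -0.07, -0.013], [-0.07, -0.998, -0.001], [-0.012, 0.002, -1.0]]
contact_force: [0.3, -0.2, -0.1]
opening: 0.0004
t 18.775 tip face mm [ 67.7 114.2  29.1] F [ 0.3 -0.2 -0.1] op 0.0004
face       top p0.83 px[178.1 315.4] dep[ 9.  2. 24.]
knob_grip  top p0.95 px[182.3 310.1] dep[ 8. 13. 57.]
pawl_post  scene p0.50 px[247.3 301.7] dep[150. 137. 144.] top p0.47 px[146.7 277.2] dep[191.  53. 415.] TRI [91.7 95.4 63.3] gap 3.3
pawl_pivot scene p0.64 px[241.2 298.6] dep[150. 123. 144.] top p0.67 px[154.7 298. ] dep[63. 50. 21.] TRI [59.5 51.2 12.3] gap 2.9
cover_top  scene p0.88 px[125.9 296. ] dep[234.  67. 382.] top p0.57 px[200.  393.2] dep[  33. -172.  181.] TRI [  17.2 -177.2  144.1] gap 2.6
```

View pics/scene_14.png

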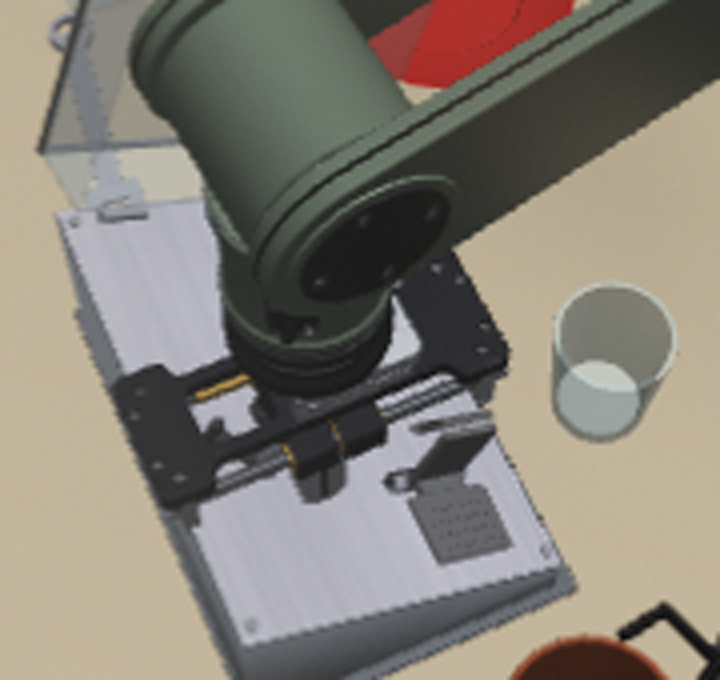

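View pics/top_14.png

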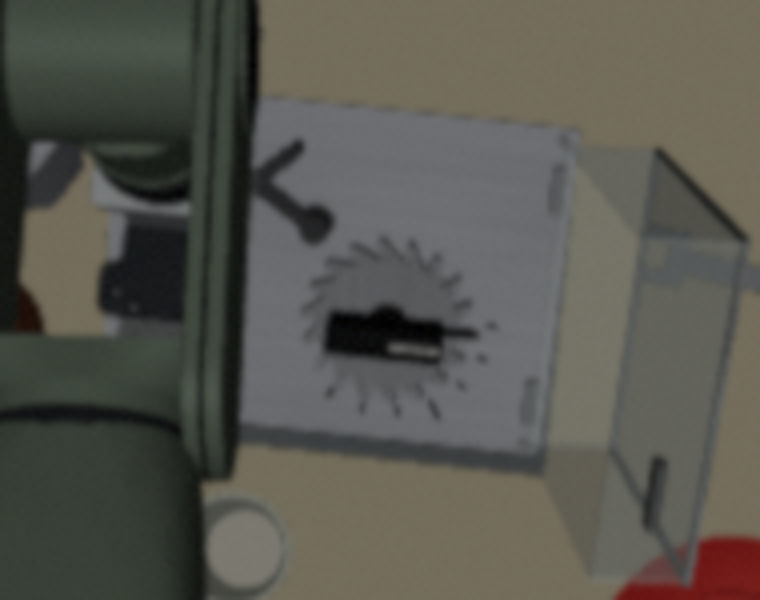

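```bash
python3 -m pendant '[[0.7,1,-0.35,0],[0.4,1.2,-0.2,0],[0.4,1,-0.2,0],[0.4,1,-0.2,0],[0.2,1,-0.1,0],[0,0.8,0,0],[0,0.5,0,0],[0,0.4,0,0],[0,0,0,0],[0,0,0,0]]'; python3 look.py 15
```

```text
clock: 20.62
ee_pos: [0.6953, 0.023, 0.1318]
tcp_rot: [[0.998, -0.07, -0.0], [-0.07, -0.998, 0.0], [-0.0, -0.0, -1.0]]
contact_force: [-0.2, -0.2, 0.4]
opening: 0.0005
t 20.625 tip face mm [98.  46.7 32.1] F [-0.2 -0.2  0.4] op 0.0005
face       scene p0.77 px[225.4 307.9] dep[22. 20. 21.] top p0.69 px[177.6 317.3] dep[12. -2. 29.] TRI [ -3.2  -0.5 -13.3] gap 2.3
knob_grip  scene p0.97 px[210.3 308.6] dep[ 11. -11.  35.] top p0.64 px[183.4 314.7] dep[127.  -9. 388.] TRI [10.4 -1.9 45.7] gap 16.4
pawl_post  top p0.57 px[147.4 310.9] dep[199.   0. 428.]
pawl_pivot scene p0.79 px[243.5 300.7] dep[55. 58. 11.]
cover_top  scene p0.90 px[125.7 291.6] dep[238.  63. 379.] top p0.83 px[201.  392.7] dep[  30. -171.  181.] TRI [  19.3 -179.8  140.8] gap 10.1
```

View pics/scene_15.png

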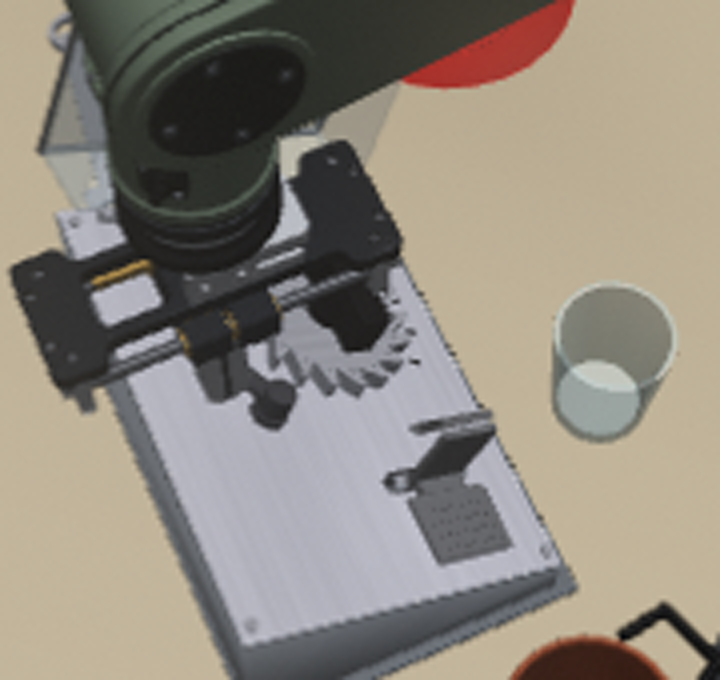

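```bash
python3 - <<'E'
from h import *
tipneed((122,47,80),(56.5,-30,90),(30,-30,35))
E
```

```text
turn to face 0.3
(122, 47, 80) world [0.6959 0.0233 0.1854] shift [ 0.05 -0.06 -5.36]
(56.5, -30, 90) world [ 0.627  -0.0488  0.1657] shift [-6.36  7.67  1.97]
(30, -30, 35) world [ 0.6273 -0.0488  0.1046] shift [0.03 0.   6.11]
```

```bash
python3 -m pendant '[[0,-0.3,-3,0],[0,0,-2.4,0],[-1,3.4,0,0],[-2.3,3,0.5,0],[-3,1.5,1.5,0],[0,0,3,0],[0,0,3.1,0],[0,0,0,0],[0,0,0,0]]'; python3 look.py 16
```

```text
clock: 22.35
ee_pos: [0.6281, -0.0488, 0.106]
tcp_rot: [[0.998, -0.07, 0.002], [-0.07, -0.998, -0.0], [0.002, 0.0, -1.0]]
contact_force: [0.6, -0.4, -0.4]
opening: 0.0002
t 22.35 tip face mm [ 31.3 -30.   35.9] F [ 0.6 -0.4 -0.4] op 0.0002
face       scene p0.67 px[221.2 304.5] dep[26.  8. 22.] top p0.52 px[175.1 317.3] dep[ 84.  -7. 220.] TRI [11.8 -1.6  5.1] gap 2.1
knob_grip  scene p0.61 px[211.3 315.3] dep[10.  7. 55.] top p0.83 px[182.8 312.8] dep[ 9.  6. 60.] TRI [ 7.9  6.  53.5] gap 2.4
pawl_post  scene p0.72 px[136.3 340.3] dep[ -78. -125.  160.] top p0.54 px[266.5 402.4] dep[-215. -249.   21.] TRI [-208.5 -244.5   36.9] gap 5.6
pawl_pivot scene p0.63 px[245.3 295.2] dep[64. 55.  2.] top p0.70 px[155.9 300.9] dep[177.  16. 407.] TRI [ 49.9  44.7 -17.8] gap 1.4
cover_top  scene p0.68 px[328.8 371.5] dep[-62. 274. -51.] top p0.62 px[197.9 395.1] dep[  36. -176.  178.] TRI [-131.1    7.3 -172.2] gap 477.5
```

View pics/scene_16.png

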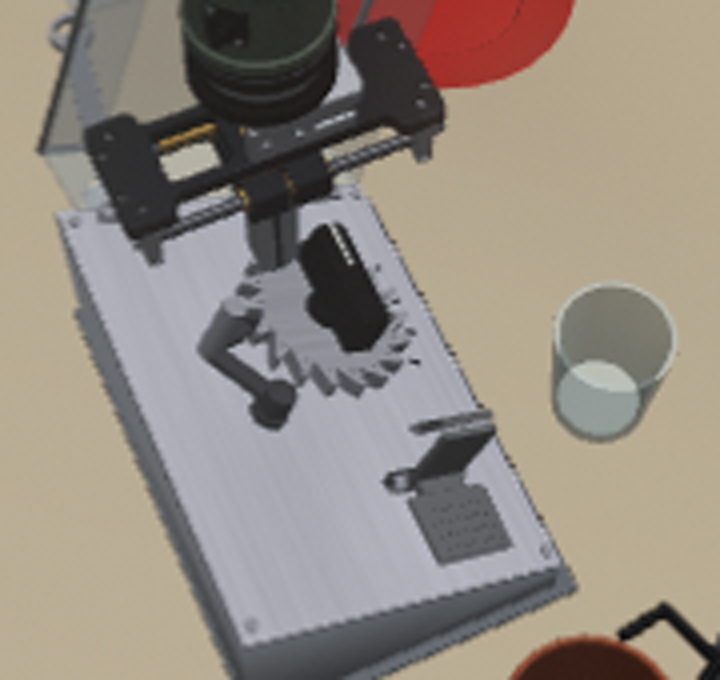

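View pics/top_16.png

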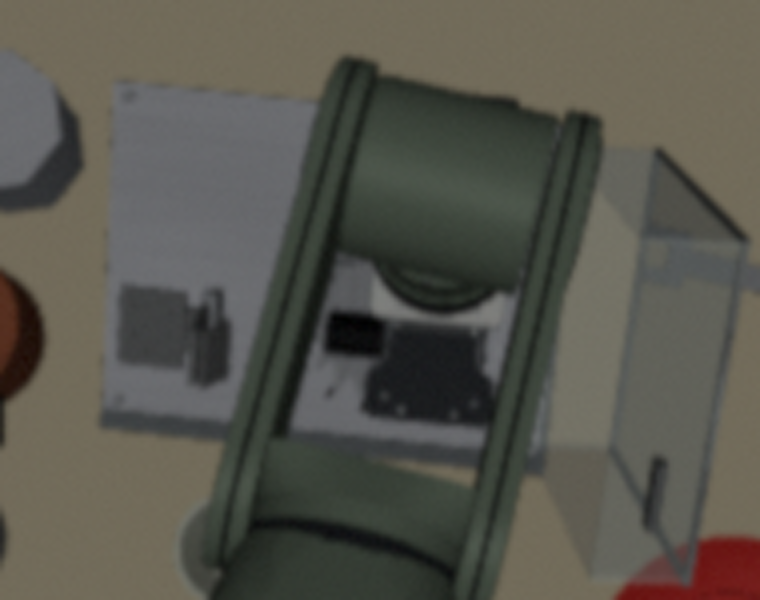

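```bash
cat > ang.py <<'E'
from h import *
import sys
p=optics.get_image('scene');here()
f=5;r=(180,250,270,370)
im=cv2.resize(p['img'][r[0]:r[1],r[2]:r[3]],None,fx=f,fy=f,interpolation=cv2.INTER_CUBIC)
im2=im.copy()
Fc=F-R@np.array([.003,0,0])
for th,col in ((float(sys.argv[2]),(0,0,255)),(float(sys.argv[2])-.08,(0,255,255))):
    pd=np.array([-np.sin(th),-np.cos(th)]);nd=np.array([-np.cos(th),np.sin(th)])
    pts=[pd*a+nd*b for a,b in((36,10),(36,-10),(-36,-10),(-36,10))]
    q=np.array([(proj(p,Fc+R@np.array([*x,58])/1000)-[r[2],r[0]])*f for x in pts]);cv2.polylines(im2,[q.astype(int)],True,col,1)
cv2.imwrite(f'pics/a_{sys.argv[1]}.png',np.vstack([im,im2])[:, :])
E
python3 -m pendant '[[-0.6,0.1,0.3,0],[-0.6,0.1,0.3,0],[-0.4,0.1,0.18,0],[-0.2,0.05,0.1,0],[0,0,0,0],[0,0,0,0]]'; python3 ang.py 1 0.349
```

```text
clock: 23.7
ee_pos: [0.6091, -0.0511, 0.0961]
tcp_rot: [[0.998, -0.07, 0.0], [-0.07, -0.998, -0.0], [0.0, 0.0, -1.0]]
contact_force: [2.6, 0.1, 0.3]
opening: 0.0006
t 23.75 tip face mm [  9.8 -33.7  35.3] F [ 1.6 -0.7 -0. ] op 0.0002
```

View pics/a_1.png

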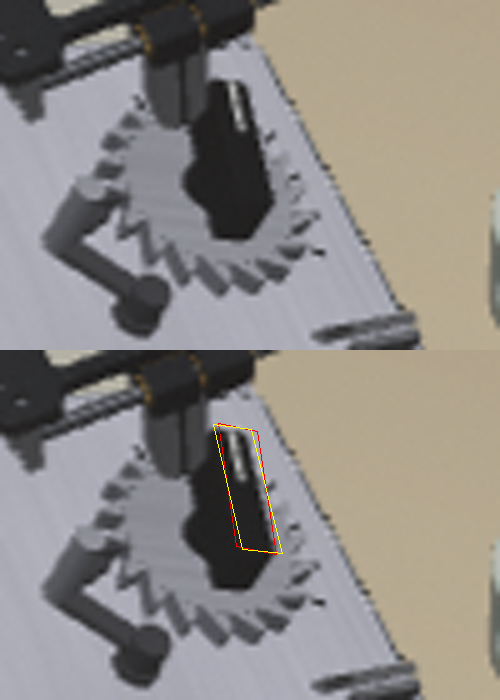

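```bash
cat > ang2.py <<'E'
from h import *
from scipy.optimize import minimize
def ang(p,verbose=True):
    # fit prism silhouette of the bar to dark pixels
    g=p['img'].max(2)
    r=(175,250,280,350);S=6
    sub=cv2.resize(g[r[0]:r[1],r[2]:r[3]],None,fx=S,fy=S,interpolation=cv2.INTER_LINEAR)
    vv,uu=np.mgrid[r[0]:r[1],r[2]:r[3]]
    D=p['depth'];out=np.full(D.shape,999.)
    for b in range(r[0],r[1]):
        for a in range(r[2],r[3]):
            if D[b,a]>0: out[b,a]=(R.T@(deproj(p,((b+.5)/400,(a+.5)/640),D[b,a])-F)*1000)[2]
    dark=((g<48)&(out>18)&(out<66))[r[0]:r[1],r[2]:r[3]].astype(np.float32)
    n,lab,st,_=cv2.connectedComponentsWithStats(dark.astype(np.uint8))
    k=1+np.argmax(st[1:,4]);dark=(lab==k).astype(np.float32)
    dk=cv2.resize(dark,None,fx=S,fy=S,interpolation=cv2.INTER_LINEAR)>.5
    best=None
    def model(th,dx,dy):
        pd=np.array([-np.sin(th),-np.cos(th)]);nd=np.array([-np.cos(th),np.sin(th)])
        P=[]
        for o in (26,58):
            for a,b in((36,10),(36,-10),(-36,-10),(-36,10)):
                x=pd*a+nd*b;P.append((proj(p,F+R@np.array([x[0]+dx,x[1]+dy,o])/1000)-[r[2],r[0]])*S)
        m=np.zeros(dk.shape,np.uint8);cv2.fillConvexPoly(m,cv2.convexHull(np.array(P,np.float32)).astype(int),1);return m>0
    res=[]
    for th in np.arange(-.2,2.0,.04):
        for dx in range(-9,10,3):
            for dy in range(-6,7,3):
                m=model(th,dx,dy);res.append(((m&dk).sum()/(m|dk).sum(),th,dx,dy))
    b=max(res)
    res=[]
    for th in np.arange(b[1]-.08,b[1]+.081,.02):
        for dx in np.arange(b[2]-2,b[2]+2.1,1):
            for dy in np.arange(b[3]-2,b[3]+2.1,1):
                m=model(th,dx,dy);res.append(((m&dk).sum()/(m|dk).sum(),th,dx,dy))
    b=max(res);print("n",int(dark.sum()),"IoU %.3f theta %.3f dx %.1f dy %.1f"%b)
    bt={}
    for q in res: bt[round(q[1],3)]=max(bt.get(round(q[1],3),0),round(q[0],3))
    print(bt);return b
if __name__=="__main__":
    import sys
    here()
    ang(optics.get_image('scene'))
E
python3 ang2.py; python3 - <<'E'
from ang2 import *
import pickle
E
```

```text
t 23.75 tip face mm [  9.8 -33.7  35.3] F [ 1.6 -0.7 -0. ] op 0.0002
n 329 IoU 0.734 theta 0.380 dx 1.0 dy 3.0
{np.float64(0.32): np.float64(0.726), np.float64(0.34): np.float64(0.726), np.float64(0.36): np.float64(0.73), np.float64(0.38): np.float64(0.734), np.float64(0.4): np.float64(0.732), np.float64(0.42): np.float64(0.729), np.float64(0.44): np.float64(0.724), np.float64(0.46): np.float64(0.716), np.float64(0.48): np.float64(0.699)}
```

```bash
python3 - <<'E'
from h import *
p=optics.get_image('scene')
import pickle;pickle.dump(p,open("pa.pkl","wb"))
r=(175,250,280,350)
g=p['img'].max(2)[r[0]:r[1],r[2]:r[3]]
D=p['depth'];out=np.full(D.shape,0.)
for b in range(r[0],r[1]):
    for a in range(r[2],r[3]):
        if D[b,a]>0: out[b,a]=(R.T@(deproj(p,((b+.5)/400,(a+.5)/640),D[b,a])-F)*1000)[2]
o=np.clip(out[r[0]:r[1],r[2]:r[3]]*3,0,255).astype(np.uint8)
cv2.imwrite("pics/m.png",np.hstack([cv2.resize(cv2.convertScaleAbs(g,alpha=1.3),None,fx=5,fy=5,interpolation=0),cv2.resize(o,None,fx=5,fy=5,interpolation=0)]))
print(g[20:50:3,30:60:3])
E
```

```text
[[ 68 139 185 180 178 135 179 180 179 180]
 [ 68  35 175  86 179 177 181 181 179 180]
 [ 68  36  75  36 179 179 146 180 180 181]
 [ 34  34  36  54 185 180 177 173 180 180]
 [ 34  34  36  36 141 165 178 121 181 181]
 [ 32  33  36  36  74 186 178 177 173 180]
 [ 34  34  36  36  35 151 174 179 103 181]
 [ 34  34  36  37  36 149 168 178 178 174]
 [ 34  35  35  37  37 140 153 172 178 151]
 [150  34  33  33  34 152 138 167 174 177]]
```

View pics/m.png

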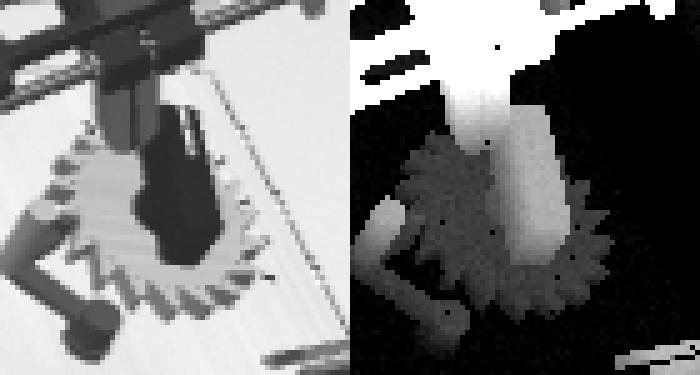

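```bash
cat > ang.py <<'E'
from h import *
import sys,pickle
def ang(p):
    D=p['depth'];pts=[]
    for b in range(165,250):
        for a in range(275,355):
            if D[b,a]>0 and p['img'][b,a].max()<250:
                w=R.T@(deproj(p,((b+.5)/400,(a+.5)/640),D[b,a])-F)*1000
                if 53<w[2]<64 and abs(w[0])<50 and abs(w[1])<45: pts.append((b,a,*w))
    m=np.zeros((400,640),np.uint8)
    for q in pts:m[q[0],q[1]]=1
    n,lab,st,_=cv2.connectedComponentsWithStats(m);k=1+np.argmax(st[1:,4])
    q=np.array([x[2:4] for x in pts if lab[x[0],x[1]]==k])
    c=np.median(q,0)
    for _ in range(3):
        d=np.linalg.svd(q-q.mean(0))[2][0]
    if d[1]>0 : d=-d
    th=np.arctan2(-d[0],-d[1])
    rc=cv2.minAreaRect(q.astype(np.float32));bx=cv2.boxPoints(rc);e=[bx[1]-bx[0],bx[2]-bx[1]];e=max(e,key=np.linalg.norm);e=e if e[1]<0 else -e
    # leading-edge line fit: bin along bar, take extreme of perpendicular on the side of growing theta
    nd=np.array([-np.cos(th),np.sin(th)]);pd=np.array([-np.sin(th),-np.cos(th)])
    s=(q-q.mean(0))@pd;t=(q-q.mean(0))@nd
    bs=np.arange(-28,29,4);ex=[(b+2,np.sort(t[(s>=b)&(s<b+4)])[-3:].mean()) for b in bs if ((s>=b)&(s<b+4)).sum()>3]
    sl=np.polyfit(*np.array(ex).T,1)[0]
    print("n",len(q),"ctr",q.mean(0).round(1),"PCA %.3f rect %.3f edge %.3f"%(th,np.arctan2(-e[0],-e[1]),th+np.arctan(sl)),"size",np.round(rc[1],1))
if __name__=="__main__":
    if len(sys.argv)>1: ang(pickle.load(open(sys.argv[1],"rb")))
    else:
        here();p=optics.get_image('scene');ang(p)
        cv2.imwrite('pics/ang_%d.png'%int(p.get('shot',0)),cv2.resize(p['img'][165:255,260:370],None,fx=6,fy=6,interpolation=cv2.INTER_CUBIC));print(p.get('shot'))
E
python3 ang.py pa.pkl
```

```text
n 247 ctr [ 5.8 -0.9] PCA 0.078 rect 0.093 edge 0.276 size [72.  53.9]
```

```bash
sed -i "s/max()<250/max()<50/" ang.py; python3 ang.py pa.pkl; python3 - <<'E'
E
```

```text
n 170 ctr [5.9 7.7] PCA 0.206 rect 0.297 edge 0.105 size [70.7 19.9]
```

```bash
python3 - <<'E'
s=open('ang.py').read()
s=s.replace("p['img'][b,a].max()<50","(p['img'][b,a].max()<50 or p['img'][b,a].max()>120)").replace('"size"','"rc",np.round(rc[0],1),"size"')
open('ang.py','w').write(s)
E
python3 ang.py pa.pkl
```

```text
n 178 ctr [5.3 6.5] PCA 0.227 rect 0.297 edge 0.146 rc [1.7 1.7] size [70.7 19.9]
```

```bash
python3 -m pendant '[[-0.15,0.03,0.07,0],[0,0,0,0],[0,0,0,0],[0,0,0,0]]'; python3 ang.py; ls -t pics|head -1
```

```text
clock: 24.35
ee_pos: [0.608, -0.0512, 0.0956]
tcp_rot: [[0.998, -0.071, 0.001], [-0.071, -0.998, -0.0], [0.001, 0.0, -1.0]]
contact_force: [4.9, 0.3, 0.8]
opening: 0.0005
t 24.35 tip face mm [  8.8 -33.8  35.3] F [4.9 0.3 0.8] op 0.0005
n 184 ctr [4.7 6. ] PCA 0.275 rect 0.302 edge 0.200 rc [2.3 1.2] size [72.5 20.1]
38
ang_38.png
```

View pics/ang_38.png

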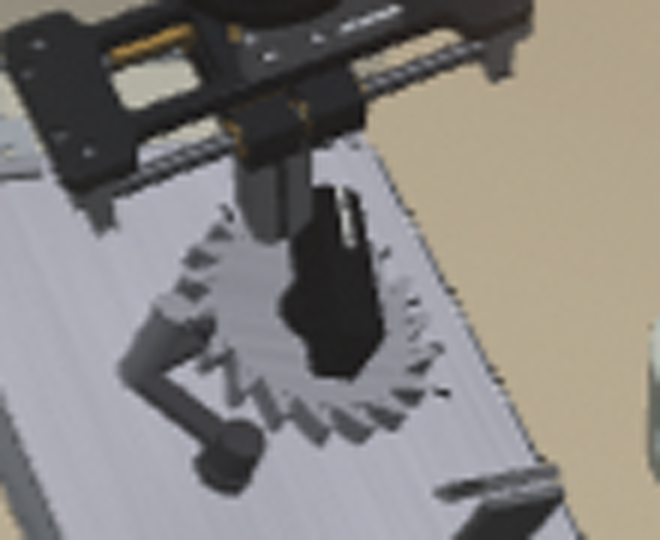

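```bash
cat >> ang.py <<'E'
def post(p):
    D=p['depth'];pts=[]
    for b in range(200,270):
        for a in range(262,310):
            if D[b,a]>0:
                w=R.T@(deproj(p,((b+.5)/400,(a+.5)/640),D[b,a])-F)*1000
                if 51<w[2]<62 and 66<w[0]<115 and -5<w[1]<110 : pts.append(w)
    if len(pts)<3: print("post hidden");return
    c=np.median(pts,0)[:2]-[1.7,1.7]
    a=np.arctan2(c[1]-50,c[0]-56)-np.arctan2(-40,25);print("post n",len(pts),c.round(1),"r",np.hypot(*(c-[56,50])).round(1),"pawl %.3f"%a)
if __name__=="__main__": post(p if len(sys.argv)==1 else pickle.load(open(sys.argv[1],"rb")))
E
python3 ang.py;python3 ang.py pa.pkl
```

```text
t 24.4 tip face mm [  8.9 -33.8  35.3] F [5.  0.5 1.7] op 0.0003
n 183 ctr [4.5 5.7] PCA 0.260 rect 0.295 edge 0.235 rc [1.4 1.7] size [71.1 20.2]
39
post n 35 [82.8 10.3] r 47.9 pawl 0.036
n 178 ctr [5.3 6.5] PCA 0.227 rect 0.297 edge 0.146 rc [1.7 1.7] size [70.7 19.9]
post n 32 [84.9 12.4] r 47.4 pawl 0.098
```

```bash
python3 -m pendant '[[-0.1,0.03,0.05,0],[0,0,0,0]]'; python3 ang.py
```

```text
clock: 24.7
ee_pos: [0.6068, -0.0512, 0.095]
tcp_rot: [[0.998, -0.071, 0.001], [-0.071, -0.998, 0.0], [0.001, -0.0, -1.0]]
contact_force: [5.2, 0.1, 1.0]
opening: 0.0006
t 24.7 tip face mm [  7.5 -34.   35.3] F [5.2 0.1 1. ] op 0.0006
n 180 ctr [5.1 6.4] PCA 0.328 rect 0.340 edge 0.283 rc [3.1 2.2] size [71.2 19.7]
40
post n 32 [84.4 12.2] r 47.3 pawl 0.085
```

```bash
python3 -m pendant '[[0,0,0,0],[0,0,0,0],[0,0,0,0],[-0.25,0.05,0.12,0],[-0.25,0.05,0.12,0],[-0.2,0.05,0.1,0],[-0.15,0.03,0.07,0],[0,0,0,0],[0,0,0,0]]'; python3 ang.py
```

```text
clock: 25.88
ee_pos: [0.5975, -0.0527, 0.0906]
tcp_rot: [[0.998, -0.07, -0.001], [-0.07, -0.998, -0.0], [-0.001, 0.0, -1.0]]
contact_force: [2.3, -1.0, 1.9]
opening: 0.0006
t 25.875 tip face mm [ -2.7 -36.2  35.3] F [ 2.3 -1.   1.9] op 0.0006
n 184 ctr [4.6 4.3] PCA 0.647 rect 0.666 edge 0.624 rc [0.6 0.9] size [73.2 20.2]
41
post n 31 [82.6 10.5] r 47.6 pawl 0.034
```

```bash
python3 -m pendant '[[-0.1,0,0.05,0],[0,0,0,0],[0,0,0,0],[0,0,0,0]]'; python3 ang.py
```

```text
clock: 26.42
ee_pos: [0.5971, -0.0525, 0.0904]
tcp_rot: [[0.998, -0.07, 0.001], [-0.07, -0.998, -0.0], [0.001, 0.0, -1.0]]
contact_force: [2.5, -0.9, 2.7]
opening: 0.0005
t 26.425 tip face mm [ -3.1 -36.   35.3] F [ 2.5 -0.9  2.7] op 0.0005
n 183 ctr [5.1 4.8] PCA 0.654 rect 0.682 edge 0.644 rc [1.9 2.3] size [70.8 20.2]
42
post n 34 [83.5 11.4] r 47.4 pawl 0.060
```

```bash
python3 -m pendant '[[-0.25,0,0.12,0],[-0.25,-0.05,0.12,0],[-0.25,-0.05,0.12,0],[-0.2,-0.08,0.1,0],[0,0,0,0],[0,0,0,0]]'; python3 ang.py
```

```text
clock: 27.22
ee_pos: [0.5862, -0.0498, 0.0848]
tcp_rot: [[0.998, -0.07, -0.003], [-0.07, -0.998, 0.0], [-0.003, -0.0, -1.0]]
contact_force: [0.7, 0.0, 0.7]
opening: 0.0004
t 27.225 tip face mm [-15.5 -34.1  35.2] F [0.7 0.  0.7] op 0.0004
n 175 ctr [4.8 4.7] PCA 1.008 rect 1.017 edge 0.996 rc [1.6 2.2] size [73.  18.5]
43
post n 31 [82.7 10.6] r 47.6 pawl 0.037
```

```bash
python3 -m pendant '[[-0.08,-0.06,0.04,0],[0,0,0,0],[0,0,0,0],[0,0,0,0]]'; python3 ang.py
```

```text
clock: 27.78
ee_pos: [0.5864, -0.0496, 0.085]
tcp_rot: [[0.998, -0.07, -0.001], [-0.07, -0.998, -0.0], [-0.001, 0.0, -1.0]]
contact_force: [0.1, -3.3, -0.7]
opening: 0.0004
t 27.775 tip face mm [-15.3 -33.9  35.3] F [ 0.1 -3.3 -0.7] op 0.0004
n 176 ctr [4.4 4.4] PCA 1.017 rect 1.012 edge 0.992 rc [1.1 1.8] size [70.9 18.8]
44
post n 33 [83.2 10.3] r 48.1 pawl 0.042
```

```bash
python3 -m pendant '[[0.3,0.5,-0.2,0],[0.6,0.5,-1,0],[0,0,-4.5,0],[0,-2,-5.5,0],[0,-6,-3,0],[0,-6,0,0],[0,-4,0,0],[0,0,0,0]]'; python3 look.py 17; python3 ang.py
```

```text
clock: 28.82
ee_pos: [0.6077, 0.1187, 0.2261]
tcp_rot: [[0.998, -0.066, 0.001], [-0.066, -0.998, 0.001], [0.001, -0.001, -1.0]]
contact_force: [0.4, -0.0, 0.3]
opening: 0.0007
t 28.825 tip face mm [ 54.4 135.5 158.3] F [ 0.4 -0.   0.3] op 0.0007
face       scene p0.68 px[224.4 307.1] dep[194. 152. 248.] top p0.76 px[179.9 314.8] dep[16.  2. 56.] TRI [-2.8  2.3 -6.6] gap 8.5
knob_grip  scene p0.70 px[211.1 312.2] dep[179. 134. 256.] top p0.57 px[184.7 310.9] dep[ 2. 11. 56.] TRI [ 9.   6.7 54. ] gap 16.0
pawl_post  scene p0.51 px[218.3 289.7] dep[83. 16. 55.] top p0.53 px[150.9 311.9] dep[77. 17. 23.] TRI [85.2 16.  56.4] gap 2.7
pawl_pivot scene p0.88 px[243.6 302.2] dep[43. 53.  0.] top p0.58 px[155.7 298.9] dep[62. 47. 25.] TRI [50.6 51.9  2.3] gap 11.1
cover_top  scene p0.89 px[126.1 293.8] dep[  62. -132.  188.] top p0.83 px[196.  394.6] dep[  42. -174.  180.] TRI [  24.8 -178.   143.3] gap 6.6
t 29.425 tip face mm [ 54.  131.9 157.4] F [ 0.   0.3 -0.4] op 0.0009
n 46 ctr [-10.7  -0.4] PCA 1.183 rect 1.050 edge 1.127 rc [-12.7  -3.8] size [39.7 13.2]
47
post n 32 [83.1 10.6] r 47.8 pawl 0.045
```

View pics/scene_17.png

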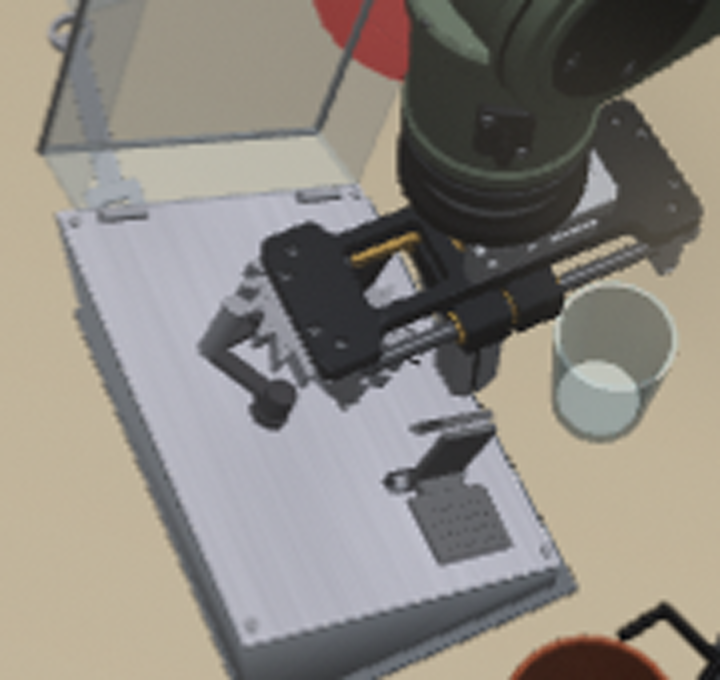

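View pics/top_17.png

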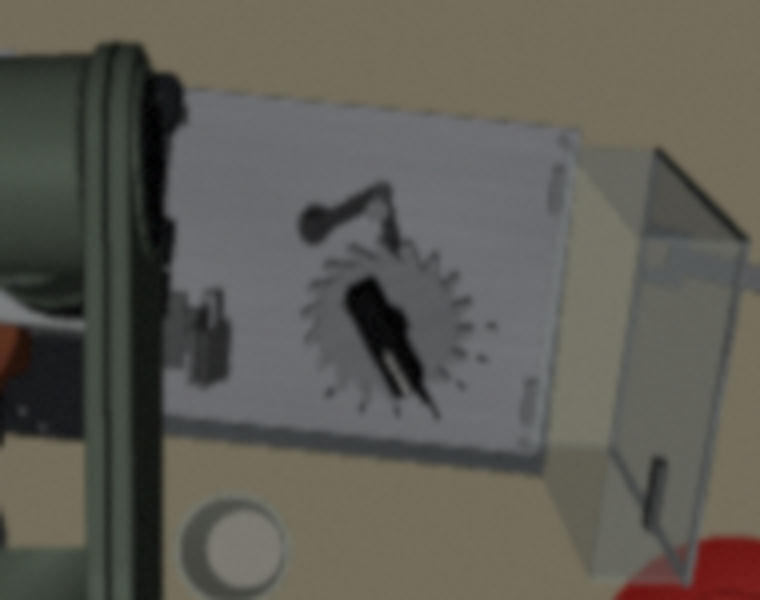

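```bash
python3 - <<'E'
from h import *
p=optics.get_image('top');D=p['depth'];pts=[]
m=np.zeros((400,640),np.uint8);W={}
for b in range(150,220):
    for a in range(290,345):
        if D[b,a]>0:
            w=R.T@(deproj(p,((b+.5)/400,(a+.5)/640),D[b,a])-F)*1000
            if 50<w[2]<68: m[b,a]=1;W[b,a]=w
n,lab,st,_=cv2.connectedComponentsWithStats(m);k=1+np.argmax(st[1:,4])
q=np.array([W[t][:2] for t in W if lab[t]==k],np.float32)
rc=cv2.minAreaRect(q);print(len(q),rc)
d=np.linalg.svd(q-q.mean(0))[2][0];print("pca",np.arctan2(abs(d[0]),abs(d[1])))
bx=cv2.boxPoints(rc);e=max([bx[1]-bx[0],bx[2]-bx[1]],key=np.linalg.norm);print("rect",np.arctan2(abs(e[0]),abs(e[1])),e)
cv2.imwrite('pics/t18.png',cv2.resize(p['img'][165:215,290:350],None,fx=11,fy=11,interpolation=cv2.INTER_CUBIC))
E
```

```text
248 ((-0.7992515563964844, -1.1929397583007812), (71.95407104492188, 21.087011337280273), 31.180240631103516)
pca 1.0157596
rect 1.0265986 [61.55979  37.252922]
```

View pics/t18.png

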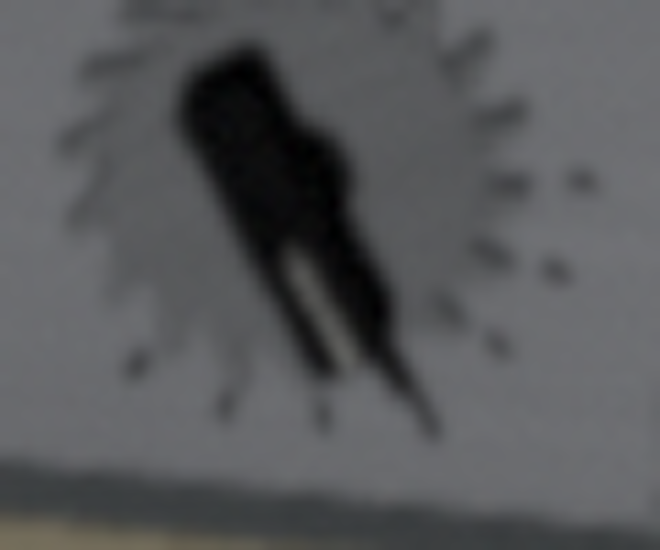

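```bash
python3 - <<'E'
from h import *
def K(a,d=172,h=60.,cl=0,x=22):
    h=h+cl
    y=-95+d*np.cos(a)-h*np.sin(a);o=4+d*np.sin(a)+h*np.cos(a)
    return (x,round(y-8,1),round(o+5.5,1))
here()
w=[K(a) for a in (1.75,1.6,1.4,1.2,1.0,.8,.6,.4,.2,.1,0.)]
st=K(1.75,cl=25)
tipneed((22+70,130,300),(22+70,st[1],300),st,*w)
E
```

```text
t 29.525 tip face mm [ 53.9 132.2 157.4] F [ 0.  -0.7  0.2] op 0.0006
turn to face 0.2
(92, 130, 300) world [0.5791 0.1153 0.37  ] shift [ -2.83   0.2  -14.48]
(92, np.float64(-217.3), 300) world [ 0.553 -0.231  0.37 ] shift [-0.15 34.73  0.  ]
(22, np.float64(-217.3), np.float64(163.6)) world [ 0.5499 -0.2308  0.2167] shift [-0.31 -0.   15.33]
(22, np.float64(-192.7), np.float64(168.1)) world [ 0.5498 -0.2061  0.2207] shift [-0.19 -2.46 -0.4 ]
(22, np.float64(-168.0), np.float64(179.7)) world [ 0.5466 -0.1811  0.2312] shift [-0.5  -2.47 -1.04]
(22, np.float64(-132.9), np.float64(189.2)) world [ 0.545  -0.1458  0.2397] shift [-0.4  -3.51 -0.85]
(22, np.float64(-96.6), np.float64(191.6)) world [ 0.5467 -0.1095  0.2419] shift [-0.09 -3.63 -0.22]
(22, np.float64(-60.6), np.float64(186.7)) world [ 0.5516 -0.0738  0.2374] shift [ 0.23 -3.6   0.44]
(22, np.float64(-26.2), np.float64(174.7)) world [ 0.5594 -0.0399  0.2267] shift [ 0.54 -3.44  1.08]
(22, np.float64(5.1), np.float64(156.1)) world [ 0.5699 -0.0093  0.2099] shift [ 0.83 -3.13  1.67]
(22, np.float64(32.1), np.float64(131.7)) world [0.5826 0.0169 0.188 ] shift [ 1.08 -2.7   2.19]
(22, np.float64(53.7), np.float64(102.5)) world [0.5969 0.0374 0.1618] shift [ 1.29 -2.15  2.62]
(22, np.float64(62.2), np.float64(86.4)) world [0.6046 0.0454 0.1473] shift [ 0.71 -0.85  1.45]
(22, np.float64(69.0), np.float64(69.5)) world [0.6125 0.0516 0.1321] shift [ 0.74 -0.68  1.52]
```

```bash
python3 -m pendant '[[-1,0,-5,0],[-1,0,-5,0],[-0.8,0,-4.5,0],[0,5,0,0],[0,5,0,0],[0,5,0,0],[0,5,0,0],[0,5,0,0],[0,5,0,0],[0,4.9,0,0],[0,0,0,0],[0,0,0,0]]'; python3 - <<'E'
from h import *
here()
tipneed((22,-217,163.6))
p=optics.get_image('scene');cv2.imwrite('pics/s18.png',p['img'])
E
```

```text
clock: 31.02
ee_pos: [0.5549, -0.2303, 0.3701]
tcp_rot: [[0.998, -0.071, -0.0], [-0.071, -0.998, 0.001], [-0.0, -0.001, -1.0]]
contact_force: [0.3, 0.8, -0.3]
opening: 0.0003
t 31.025 tip face mm [  93.7 -216.4  299.3] F [ 0.3  0.8 -0.3] op 0.0003
turn to face 0.2
(22, -217, 163.6) world [ 0.5499 -0.2305  0.2167] shift [-0.49  0.06 15.34]
```

View pics/s18.png

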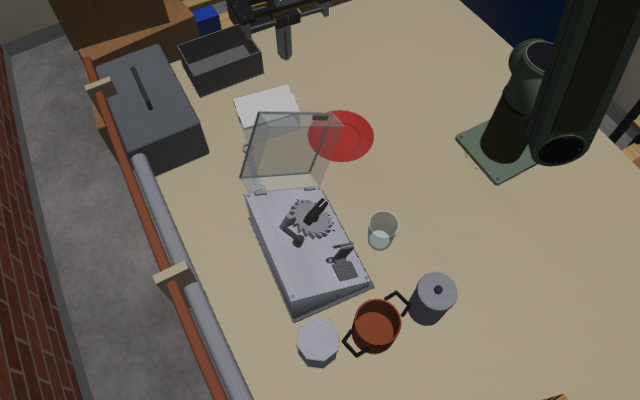

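```bash
python3 ang.py; python3 -m pendant '[[-0.2,0,5,0],[-0.3,0,5,0],[0,0,4,0],[0,0,1.3,0],[0,0,0,0]]'; python3 - <<'E'
from h import *
here()
p=optics.get_image('scene');cv2.imwrite('pics/s19.png',cv2.resize(p['img'][0:260,180:460],None,fx=2.3,fy=2.3))
E
```

```text
t 31.075 tip face mm [  93.9 -215.8  299.4] F [0.4 0.2 0.9] op 0.0003
n 170 ctr [5.  4.9] PCA 1.018 rect 1.014 edge 1.010 rc [1.4 2.2] size [73.7 18.1]
50
post n 32 [82.9 10.3] r 47.9 pawl 0.036
clock: 31.75
ee_pos: [0.5501, -0.2294, 0.2173]
tcp_rot: [[0.998, -0.069, -0.0], [-0.069, -0.998, 0.0], [-0.0, -0.0, -1.0]]
contact_force: [0.4, 0.1, 0.4]
opening: 0.0007
t 31.75 tip face mm [  22.4 -215.9  164.1] F [0.4 0.1 0.4] op 0.0007
```

View pics/s19.png

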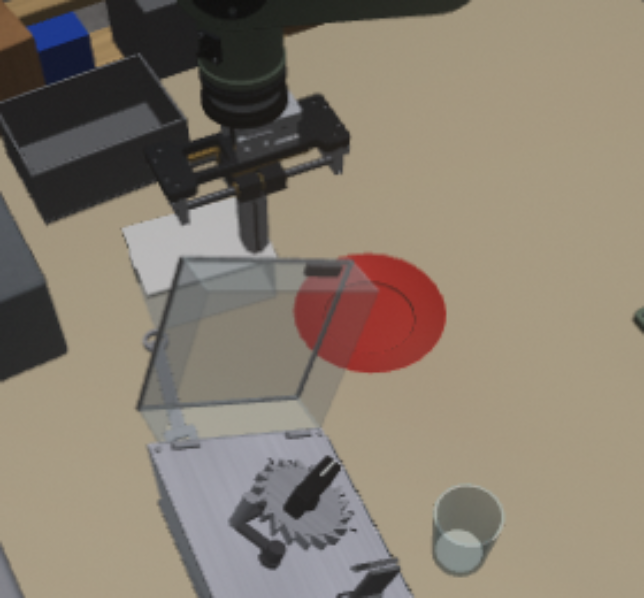

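```bash
python3 - <<'E'
from h import *
def K(a,d=162,h=60.,cl=0,x=22):
    h=h+cl
    y=-95+d*np.cos(a)-h*np.sin(a);o=4+d*np.sin(a)+h*np.cos(a)
    return (x,float(round(y-8,1)),float(round(o+5.5,1)))
w=[K(a) for a in (1.6,1.4,1.2,1.0,.8,.6,.4,.2,.1,0.)]
tipneed(K(1.75,cl=25),K(1.75),*w)
E
```

```text
turn to face 0.3
(22, -215.5, 153.8) world [ 0.5543 -0.2293  0.2079] shift [ 0.33 -0.11  1.09]
(22, -190.9, 158.2) world [ 0.5542 -0.2046  0.2118] shift [-0.18 -2.46 -0.4 ]
(22, -167.7, 169.7) world [ 0.551  -0.1811  0.2222] shift [-0.49 -2.32 -1.03]
(22, -134.6, 179.3) world [ 0.5492 -0.1478  0.2308] shift [-0.4  -3.31 -0.86]
(22, -100.2, 182.2) world [ 0.5506 -0.1134  0.2334] shift [-0.11 -3.44 -0.26]
(22, -66.0, 178.2) world [ 0.5549 -0.0794  0.2298] shift [ 0.19 -3.42  0.36]
(22, -33.2, 167.5) world [ 0.562  -0.0471  0.2202] shift [ 0.49 -3.28  0.96]
(22, -3.2, 150.5) world [ 0.5717 -0.0177  0.2049] shift [ 0.76 -3.    1.53]
(22, 22.8, 127.8) world [0.5836 0.0075 0.1845] shift [ 1.01 -2.59  2.04]
(22, 43.9, 100.5) world [0.5971 0.0276 0.16  ] shift [ 1.21 -2.1   2.45]
(22, 52.2, 85.4) world [0.6043 0.0354 0.1464] shift [ 0.67 -0.83  1.36]
(22, 59.0, 69.5) world [0.6118 0.0416 0.1321] shift [ 0.7  -0.68  1.43]
```

```bash
python3 -m pendant '[[0.3,0,1.1,0],[-0.1,-1.2,-0.2,0],[-0.1,-1.3,-0.2,0],[-0.25,-1.15,-0.5,0],[-0.25,-1.15,-0.5,0],[-0.2,-1.65,-0.43,0],[-0.2,-1.65,-0.43,0],[-0.05,-1.7,-0.13,0],[-0.05,-1.7,-0.13,0],[0,0,0,0]]'; python3 - <<'E'
from h import *
here()
p=optics.get_image('scene');cv2.imwrite('pics/s20.png',cv2.resize(p['img'][40:300,180:460],None,fx=2.3,fy=2.3))
E
```

```text
clock: 33.05
ee_pos: [0.5492, -0.1132, 0.2314]
tcp_rot: [[0.998, -0.068, 0.0], [-0.068, -0.998, 0.001], [0.0, -0.001, -1.0]]
contact_force: [1.2, -1.5, 1.9]
opening: 0.0002
t 33.05 tip face mm [  19.8 -100.1  181. ] F [ 1.2 -1.5  1.9] op 0.0002
```

View pics/s20.png

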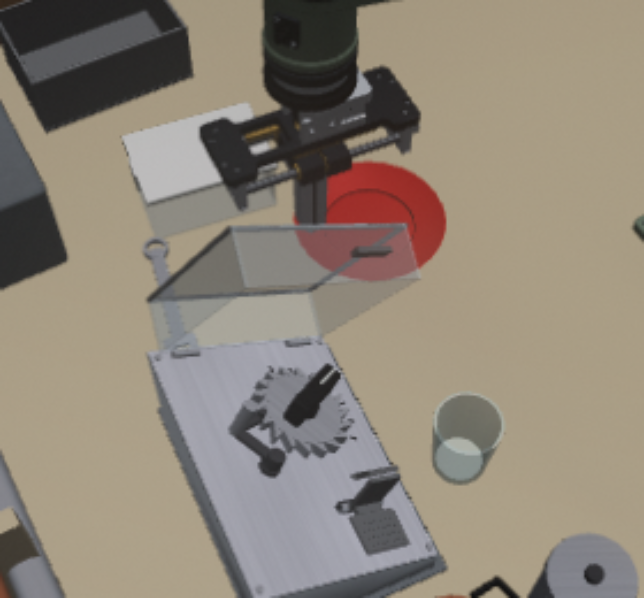

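Cover is being pushed over (about 1.2 rad). Continuing the arc.

```bash
python3 -m pendant '[[0.1,-1.7,0.18,0],[0.1,-1.7,0.18,0],[0.25,-1.64,0.48,0],[0.25,-1.64,0.48,0],[0.38,-1.5,0.76,0],[0.38,-1.5,0.76,0],[0.5,-1.3,1,0],[0.5,-1.3,1,0],[0,0,0,0]]'; python3 - <<'E'
from h import *
here()
p=optics.get_image('scene');cv2.imwrite('pics/s21.png',cv2.resize(p['img'][60:320,180:460],None,fx=2.3,fy=2.3))
E
```

```text
clock: 34.22
ee_pos: [0.5816, 0.007, 0.1812]
tcp_rot: [[0.998, -0.069, -0.003], [-0.069, -0.998, 0.001], [-0.003, -0.0, -1.0]]
contact_force: [-0.9, 0.4, 1.1]
opening: 0.0008
t 34.225 tip face mm [ 18.8  22.2 125.7] F [-0.9  0.4  1.1] op 0.0008
```

View pics/s21.png

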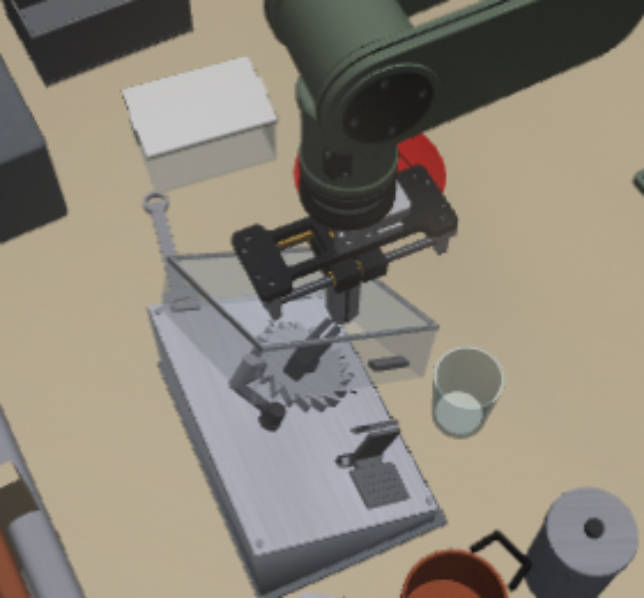

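```bash
python3 -m pendant '[[0.6,-1.1,1.2,0],[0.6,-1.1,1.25,0],[0.35,-0.5,0.7,0],[0.32,-0.4,0.66,0],[0.3,-0.4,0.5,0],[0.2,-0.3,0.4,0],[0,0,0,0]]'; python3 - <<'E'
from h import *
here()
p=optics.get_image('scene');cv2.imwrite('pics/s22.png',cv2.resize(p['img'][60:320,180:460],None,fx=2.3,fy=2.3))
E
```

```text
clock: 35.15
ee_pos: [0.6073, 0.0397, 0.1365]
tcp_rot: [[0.997, -0.071, -0.003], [-0.071, -0.997, -0.005], [-0.003, 0.005, -1.0]]
contact_force: [-5.9, -6.3, 6.0]
opening: 0.0001
t 35.15 tip face mm [20.1 56.7 75.4] F [-5.9 -6.3  6. ] op 0.0001
```

View pics/s22.png

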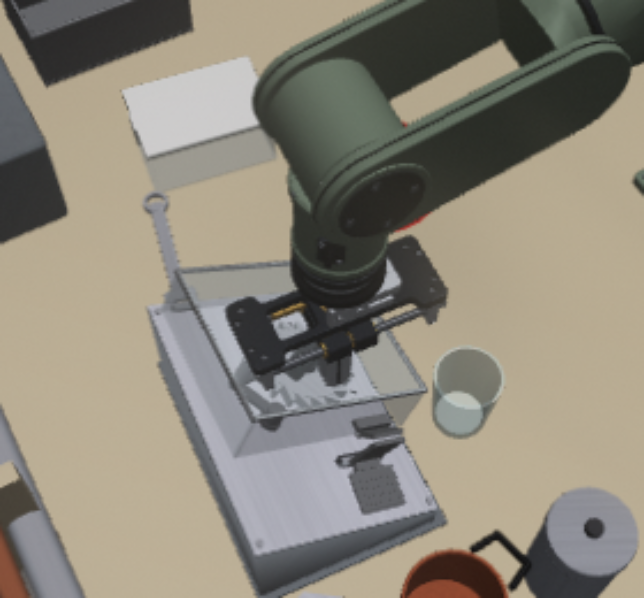

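```bash
python3 -m pendant '[[0.05,0.2,0.2,0],[0.1,0.1,0.2,0],[0,0,0,0]]'; python3 -m pendant '[[0.1,0,0.25,0],[0.1,0,0.25,0],[0,0,0,0]]'; python3 - <<'E'
from h import *
here()
p=optics.get_image('scene');cv2.imwrite('pics/s23.png',cv2.resize(p['img'][180:300,250:390],None,fx=5,fy=5))
E
```

```text
clock: 35.58
ee_pos: [0.6097, 0.0405, 0.1324]
tcp_rot: [[0.998, -0.071, 0.0], [-0.071, -0.998, 0.003], [-0.0, -0.003, -1.0]]
contact_force: [-2.0, 3.8, 3.9]
opening: 0.0003
clock: 35.95
ee_pos: [0.6122, 0.0385, 0.1265]
tcp_rot: [[0.998, -0.071, 0.0], [-0.071, -0.998, -0.001], [0.0, 0.001, -1.0]]
contact_force: [-0.2, 0.3, 1.2]
opening: 0.0006
t 35.95 tip face mm [20.2 55.9 64.2] F [-0.2  0.3  1.2] op 0.0006
```

View pics/s23.png

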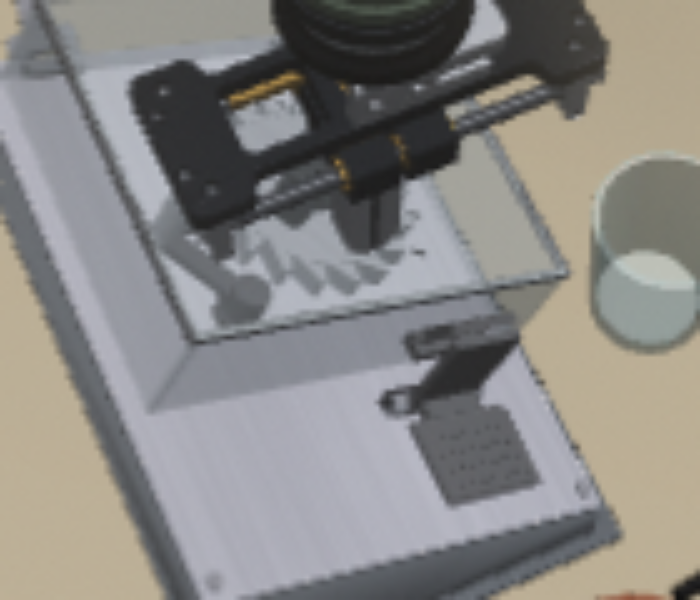

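```bash
python3 -m pendant '[[0.05,0,0.2,0],[0,0,0,0]]'; python3 -m pendant '[[0.05,0,0.2,0],[0,0,0,0]]'
```

```text
clock: 36.25
ee_pos: [0.6127, 0.0388, 0.1255]
tcp_rot: [[0.998, -0.071, 0.001], [-0.071, -0.998, 0.0], [0.001, -0.0, -1.0]]
contact_force: [-1.2, 1.9, 6.0]
opening: 0.0003
clock: 36.5
ee_pos: [0.6132, 0.0392, 0.1245]
tcp_rot: [[0.998, -0.07, 0.001], [-0.07, -0.998, 0.001], [0.001, -0.001, -1.0]]
contact_force: [-3.3, 2.2, 8.8]
opening: 0.0001
```

```bash
python3 -m pendant '[[0.05,0,0.2,0],[0,0,0,0]]'; python3 -m pendant '[[0.05,0,0.2,0],[0,0,0,0]]'; python3 - <<'E'
from h import *
here()
p=optics.get_image('scene');cv2.imwrite('pics/s24.png',cv2.resize(p['img'][180:300,250:390],None,fx=5,fy=5))
E
```

```text
clock: 36.75
ee_pos: [0.6138, 0.0395, 0.1235]
tcp_rot: [[0.998, -0.07, 0.001], [-0.07, -0.998, 0.001], [0.001, -0.001, -1.0]]
contact_force: [-4.4, 3.9, 12.5]
opening: 0.0004
clock: 37.0
ee_pos: [0.6143, 0.0398, 0.1225]
tcp_rot: [[0.998, -0.07, 0.002], [-0.07, -0.998, 0.002], [0.002, -0.002, -1.0]]
contact_force: [-6.4, 4.4, 15.7]
opening: 0.0002
t 37.0 tip face mm [20.2 57.4 59.7] F [-6.4  4.4 15.7] op 0.0002
```

View pics/s24.png

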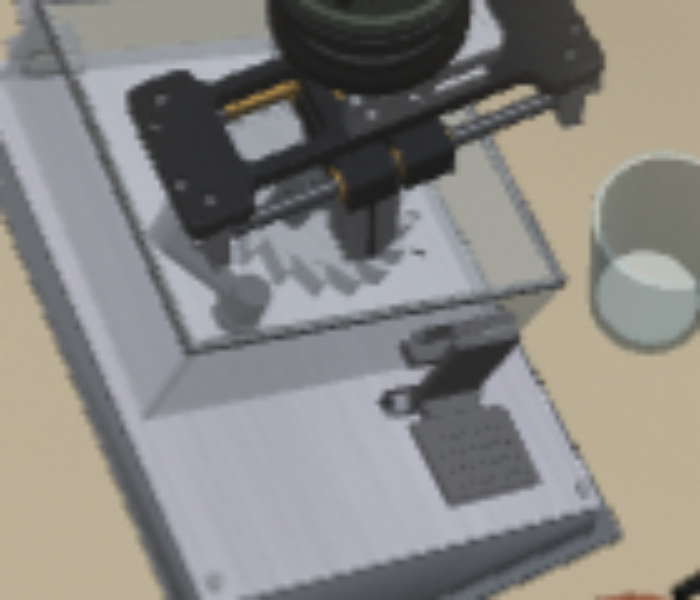

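```bash
python3 -m pendant '[[0,0,-0.8,0],[0,0,-1,0],[0,0,-2,0],[0,0,0,0]]'; python3 - <<'E'
from h import *
here()
p=optics.get_image('scene');cv2.imwrite('pics/s25.png',cv2.resize(p['img'][180:300,250:390],None,fx=5,fy=5))
E
```

```text
clock: 37.55
ee_pos: [0.6159, 0.0383, 0.1595]
tcp_rot: [[0.997, -0.071, 0.005], [-0.071, -0.997, -0.001], [0.005, 0.0, -1.0]]
contact_force: [0.6, 0.2, 0.1]
opening: 0.0005
t 37.55 tip face mm [37.9 56.  92.2] F [0.6 0.2 0.1] op 0.0005
```

View pics/s25.png

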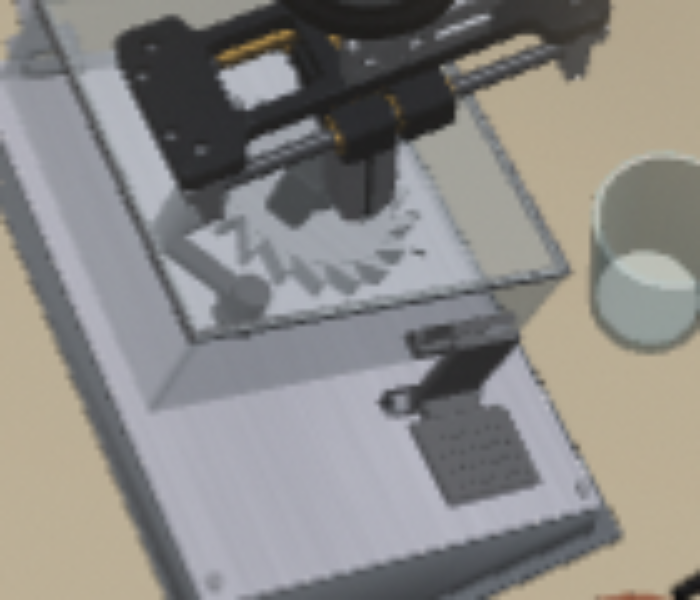

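```bash
python3 -m pendant '[[0,0,-5,0],[0,-1,-5,0],[-2,-4,-3,0],[-3,-5,0,0],[-3,-5,0,0],[-3,-5,0,0],[-3,-5,0,0],[-3,-5,0,0],[0,0,0,0],[0,0,0,0]]'; python3 - <<'E'
from h import *
here()
for n in ('scene','top'):
    p=optics.get_image(n);cv2.imwrite(f'pics/{n}_end.png',p['img'])
    r,f={"scene":((150,330,230,400),3.3),"top":((100,250,220,390),4.0)}[n]
    cv2.imwrite(f'pics/{n}_endz.png',cv2.resize(p['img'][r[0]:r[1],r[2]:r[3]],None,fx=f,fy=f,interpolation=cv2.INTER_CUBIC))
E
```

```text
clock: 38.85
ee_pos: [0.4653, 0.3496, 0.2862]
tcp_rot: [[0.998, -0.07, -0.001], [-0.07, -0.998, -0.001], [-0.0, 0.001, -1.0]]
contact_force: [0.9, -0.1, -0.4]
opening: 0.0006
t 38.85 tip face mm [-62.5 355.1 282.2] F [ 0.9 -0.1 -0.4] op 0.0006
```

View pics/scene_end.png

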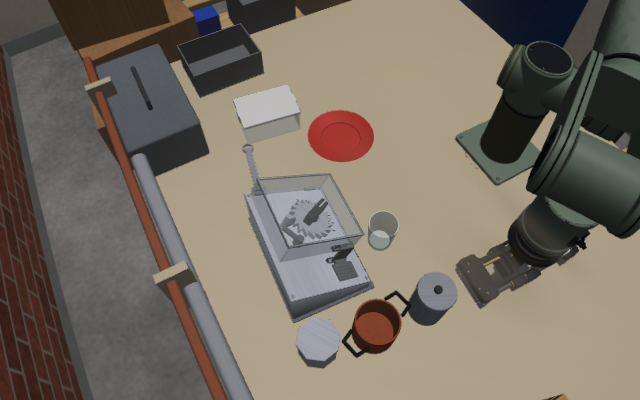

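View pics/scene_endz.png

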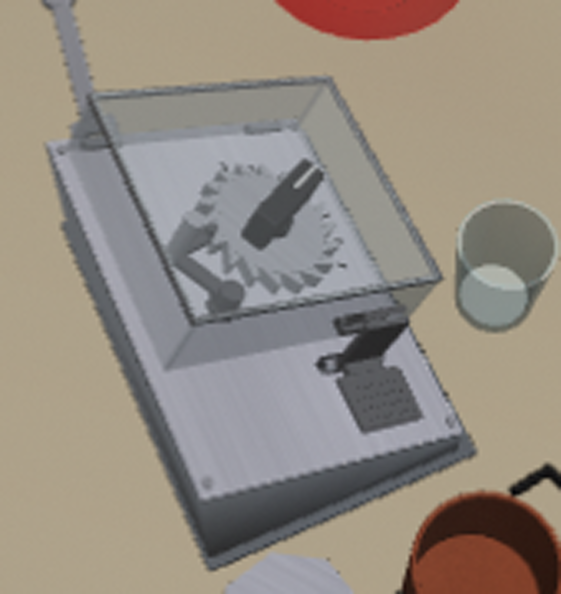

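View pics/top_endz.png

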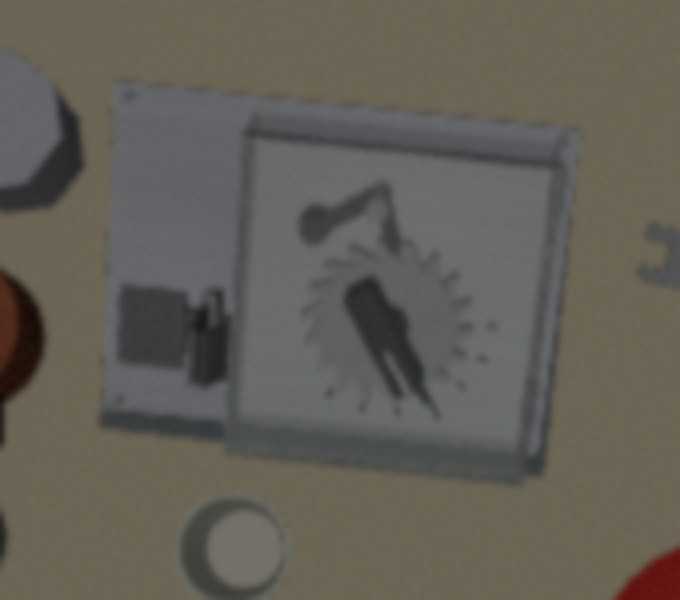

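The cover is shut with the hook over its lip, the pointer is on the long third-notch tick, the pawl is on the wheel, and the other things are where they were. The robot is clear, so I'm handing in.

```bash
python3 -c "
from plant import bot
print(bot.hand_in())"
```

```text
the job is handed in; nothing more can be done
None
```

The winder job is done and handed in at about 39 s of the 72 s allowed. No verdict was reported.

- **What I did:** I pressed the latch and the cover sprang open. I swung the pawl off the wheel and turned the knob back to its stop, where the push force rose to about 9 N and the pointer sat on the stop tick. I put the pawl back on, wound on three notches with a pause at each, backed off, and snapped the cover shut.
- **Last checks:**
  - The knob measured about 1.01–1.03 rad in both cameras, against 1.047 for the third notch, with the pointer on the long tick.
  - The pawl lay on the wheel.
  - The cover stayed shut after I let go, at the same pixels as at the start.
  - The other things on the rack looked unmoved in the pictures.
- **What disagreed:**
  - The closed fingertips ended about 20 mm short of the reported TCP, seen in the depth images and at the latch. I corrected for this, but it cost a few seconds of feeling for the latch pad.
  - I was less sure of the first notch than of the other two. The knob angle read 0.30–0.34 there, only just past the point where the pawl drops, and the pawl angle readings were noisy.
  - Pressing the cover shut went to about 16 N on the fingers, above the 10 N in the notes.

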